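# Tug-test specimen holders and seal the dry box

### The arm

A 6-joint arm with a two-finger parallel gripper is mounted at the origin on the work surface. World frame = base frame: x ahead of the robot, y to its left, z up, the work surface at z = 0. Lengths are in m, angles in rad, forces in N, time in s.
With the tool pointing down it reaches from about 0.35 to 0.975 m from the base axis. Payload 4.9 kg.
Tool frame: the origin (TCP) lies on the mounting face of the last link; the fingertips stand 173 mm ahead of it and the grasp point (between the pads) lies 155 mm ahead of it (robot.tcp_to_tips is the distance from the TCP to the fingertips, in m); z points along the fingers, y is the direction in which the jaws open and shut (so a half turn about z gives the same grasp; the last joint's range is limited). The gripper opens to 85 mm and grips with 20 to 120 N. Pads are 22 mm wide; open, the fingers measure 114 mm over their backs; the gripper's body (76 mm by 85 mm) begins 54 mm behind the grasp point. The pads swing forward as they close: fully open they stand 13 mm farther back than shut.
Start: joints at [-1.257, 0.053, 1.613, -0, 1.476, -0.119], TCP at [0.262, -0.567, 0.405] pointing down, gripper open.
Joint ranges: [-3.01, 3.01], [-1.01, 2.22], [0.06, 2.58], [-1.02, 4.17], [0.09, 2.62], [-3.14, 3.14]. Speed limits (rad/s): [2.57, 2.57, 3.14, 3.14, 3.14, 3.14].

### API

Orientations are given as [roll, pitch, yaw] about the fixed x, y, z axes, in that order (R = Rz(yaw) Ry(pitch) Rx(roll)).
In Python, from plant import robot gives the robot as it stands. The module is installed in compiled form; this text tells all that it offers. Calls block until the motion is done:
- robot.movep(position, orientation): joint-space move of the TCP to a pose.
- robot.servo_line(position, orientation=None, vel=0.15, max_force=None): straight line of the TCP; orientation=None keeps the orientation; vel is the mean speed in m/s. With max_force (N) it stops when the force on the tool has changed by that much, and returns True; else False.
- robot.set_joints(angles): joint-space move.
- robot.gripper_to(opening, newtons=None): finger opening in m; newtons is the grip in N (None keeps the last); returns when the fingers have stopped.
- robot.dwell(seconds).
- robot.solve_ik(position, orientation): joint angles nearest the present ones, or None.
- robot.state(): the state.
- robot.camera(name): name is "scene" or "top" or "wrist"; returns the picture (480x640x3 uint8, blue, green, red); there is no depth.
- robot.camera_model(name): a dict with "fx", "fy", "cx", "cy" (pixels), "world_to_cam" (4x4, takes a point from world to camera coordinates); the wrist camera has in their place "mount" (4x4, takes a point from camera to tool coordinates, whose origin is the TCP and whose axes are the flange's). Camera axes: x right, y up, looking along -z (the intrinsics and any distortion apply to the point x, -y, -z); pixel columns grow to the right and rows downward; lengths in m; the calibration is good to about 2 mm. A picture is of the moment at which its call begins: read the wrist's pose just before it. camera_model takes no time and is no camera call.
A pose or a line that the arm cannot do raises robot.IKError and nothing moves.
- robot.close_job(): hands the job in, once; it reports no verdict.
Trained networks look in the newest picture that a camera, given by its name, has taken for a name from the list of things; names that differ only in an ending like _2 or _b are one class to them, and where a whole thing is asked for, a point or a joint stands for the part that bears it (a point fixed in the world has none). Each returns a list of dicts, best first, with "confidence" (0 to 1); they miss things now and then, are a little off and sometimes report something else, mostly with a low value. They report only what shows in the picture. A call takes as long as a camera call. They do not tell look-alikes from the thing itself.
- robot.find_in(thing, camera): "centre" ([x, y, z] in m, in world coordinates, good to about 4 mm: the middle of the surface that is visible of it).
The state is a dict: "clock": time; "joint_pos": joint angles; "dq": joint speeds; "joint_torque": joint torques, N m; "tool_pos": TCP position; "ee_rot": TCP orientation; "wrist_force": force on the tool from outside, world axes, zero at the start; "moment": the same for the moment, N m; "opening": finger opening in m.
Only numpy, scipy, OpenCV 4.12 (cv2) and the standard library are available. Lean on these libraries where they do the work, as an engineer would, in place of code of your own. Each camera call takes 0.05 s, during which the arm holds its last target.

### The job

Slide each specimen holder that is there into the clip of its own colour, behind the sill, then tug it straight up at about 10 N (never above 17 N) for a good second to prove that the clip holds it, testing red first, then yellow, then blue, and leave each one down in its clip. When all are tested put the clear cover over them, press its four corners down one after another until the gasket sits flat and all four catches are right down, and only then open the purge valve to 60 degrees. Leave the jar, the slide box and the dish where they are.

Things in the scene. Friction and masses are not known exactly. Their poses are not given: they have to be found in the camera images.
- drybox: Fixed aluminium base of the dry box, 170 x 230 x 30 mm (own x by y by z). Origin: centre of its underside; deck 30 mm above it. x points away from the robot, y to its left (turned up to 0.2 rad). On the deck: three clips, four round catch posts near the corners, and at mid-sides dark guide strips 25 mm high, flared, in which the cover fits with 3.5 mm to spare all round
- cover: Clear box-shaped cover, open below, black gasket on its rim, 140 x 200 mm (own x by y), top plate 72 mm up, 0.45 kg; starts rim down on the bench. Origin: centre of the rim. It belongs centred on the base, axes along the base's (either way round): it first rests on the catch posts, rim 38 mm above the base's origin; pressed home 32 mm. Blue press marks on top at x +-58, y +-88 mm
- cover_handle (a point): Grip point of the cover's grey handle, 30 mm above the middle of its top plate, cover's axes. The handle is an upright bar 16 mm thick (x) by 50 mm (y), its top 20 mm above this point
- valve (a joint): Turn of the blue purge valve handle, rad: 0 shut (bar along the base's x), 1.57 full open; turns counter-clockwise from above and stays where it is left (0.05 N m friction). Its white nose points that far from the base's x axis towards its y axis; dial ticks at 0, 30, 60 (broad, green), 90 degrees
- valve_grip (a point): Grip point on the valve handle's vertical axis, 77 mm above the bench, 170 mm to the left of the base's centre. The handle is a bar 56 mm long, 12 mm thick, from 54 to 92 mm above the bench, over a valve body 46 mm high. The point's axes are the base's and do not turn with the handle
- holder_red: Specimen holder with red grip, may be absent; 0.09 kg, upright on the bench at first. Steel foot 36 x 40 x 5 mm (own x by y by z), on it an upright red grip 14 mm thick (x), 20 mm wide (y), up to 62 mm. Origin: centre of the foot's underside. Same after a half turn
- slot_red (a point): Place of the red holder's origin when home in the red clip (left (+y)), on the deck, base's axes. A 3 mm high sill crosses the deck 22 to 26 mm before it (-x). Slide the holder in along +x from 46 mm or more before it, the foot's underside 3 to 7 mm above the deck (over the sill, under the lips), then let it drop behind the sill
- clip_red (a joint): Lift of the red clip, m: 0 at rest, stop 0.014. A channel along the base's x, open to -x: walls 44 mm apart, red lips 30 mm apart, 12 to 16 mm above the deck, from 16 mm before the slot point; back wall 20 mm beyond it. A lifted foot meets the lips after 7 mm, then 1.6 N per mm: a 10 N tug draws it up 5 to 6 mm; springs back. Green band shows to 8.5 mm, red beyond
- holder_yellow: Specimen holder with yellow grip, may be absent; 0.09 kg, upright on the bench at first. Steel foot 36 x 40 x 5 mm (own x by y by z), on it an upright yellow grip 14 mm thick (x), 20 mm wide (y), up to 62 mm. Origin: centre of the foot's underside. Same after a half turn
- slot_yellow (a point): Place of the yellow holder's origin when home in the yellow clip (middle), on the deck, base's axes. A 3 mm high sill crosses the deck 22 to 26 mm before it (-x). Slide the holder in along +x from 46 mm or more before it, the foot's underside 3 to 7 mm above the deck (over the sill, under the lips), then let it drop behind the sill
- clip_yellow (a joint): Lift of the yellow clip, m: 0 at rest, stop 0.014. A channel along the base's x, open to -x: walls 44 mm apart, yellow lips 30 mm apart, 12 to 16 mm above the deck, from 16 mm before the slot point; back wall 20 mm beyond it. A lifted foot meets the lips after 7 mm, then 1.6 N per mm: a 10 N tug draws it up 5 to 6 mm; springs back. Green band shows to 8.5 mm, red beyond
- holder_blue: Specimen holder with blue grip, may be absent; 0.09 kg, upright on the bench at first. Steel foot 36 x 40 x 5 mm (own x by y by z), on it an upright blue grip 14 mm thick (x), 20 mm wide (y), up to 62 mm. Origin: centre of the foot's underside. Same after a half turn
- slot_blue (a point): Place of the blue holder's origin when home in the blue clip (right (-y)), on the deck, base's axes. A 3 mm high sill crosses the deck 22 to 26 mm before it (-x). Slide the holder in along +x from 46 mm or more before it, the foot's underside 3 to 7 mm above the deck (over the sill, under the lips), then let it drop behind the sill
- clip_blue (a joint): Lift of the blue clip, m: 0 at rest, stop 0.014. A channel along the base's x, open to -x: walls 44 mm apart, blue lips 30 mm apart, 12 to 16 mm above the deck, from 16 mm before the slot point; back wall 20 mm beyond it. A lifted foot meets the lips after 7 mm, then 1.6 N per mm: a 10 N tug draws it up 5 to 6 mm; springs back. Green band shows to 8.5 mm, red beyond
- catch_near_left (a joint): How far the round steel catch post under the cover's near left corner is pressed down, m: 0 up (top 8 mm above the deck), 0.006 right down. Near is towards the robot, left is its left. It yields at about 10 N and stays down; it stands 62 mm (x) and 92 mm (y) from the base's centre, under the cover's press mark
- catch_near_right (a joint): How far the round steel catch post under the cover's near right corner is pressed down, m: 0 up (top 8 mm above the deck), 0.006 right down. Near is towards the robot, left is its left. It yields at about 10 N and stays down; it stands 62 mm (x) and 92 mm (y) from the base's centre, under the cover's press mark
- catch_far_left (a joint): How far the round steel catch post under the cover's far left corner is pressed down, m: 0 up (top 8 mm above the deck), 0.006 right down. Near is towards the robot, left is its left. It yields at about 10 N and stays down; it stands 62 mm (x) and 92 mm (y) from the base's centre, under the cover's press mark
- catch_far_right (a joint): How far the round steel catch post under the cover's far right corner is pressed down, m: 0 up (top 8 mm above the deck), 0.006 right down. Near is towards the robot, left is its left. It yields at about 10 N and stays down; it stands 62 mm (x) and 92 mm (y) from the base's centre, under the cover's press mark
- jar: Amber jar, 52 mm across, 75 mm high, origin under its centre; not part of the job
- slide_box: White slide box 80 x 60 x 28 mm, origin under its centre; not part of the job
- dish: Flat glass dish, 60 mm across, 14 mm high, origin under its centre; not part of the job
Things that resemble listed ones, but are neither listed nor needed, are in the scene too. Leave any purple look-alike of the holder_blue alone.

How it is judged:
On the way, in this order (a step that is already met when the one before it is completed fails the run):
1. The red holder, in the red clip (within 8 mm of its place), is tugged upwards at about 10 N (foot 10 to 15.5 mm up, so clip 3 to 8.5 mm) for half a second (horizontal distance between holder_red and slot_red below 0.008 m and z of holder_red in the frame of slot_red between 0.01 and 0.0155 m), for 0.5 s.
2. The yellow holder, in the yellow clip (within 8 mm of its place), is tugged upwards at about 10 N (foot 10 to 15.5 mm up, so clip 3 to 8.5 mm) for half a second (horizontal distance between holder_yellow and slot_yellow below 0.008 m and z of holder_yellow in the frame of slot_yellow between 0.01 and 0.0155 m), for 0.5 s.
3. The blue holder, in the blue clip (within 8 mm of its place), is tugged upwards at about 10 N (foot 10 to 15.5 mm up, so clip 3 to 8.5 mm) for half a second (horizontal distance between holder_blue and slot_blue below 0.008 m and z of holder_blue in the frame of slot_blue between 0.01 and 0.0155 m), for 0.5 s.
4. The cover sits flat on the base with all four catches down, while the valve is still shut (below 0.4 rad) (value of joint each of catch_near_left, catch_near_right, catch_far_left, catch_far_right above 0.005 m and angle between cover's own z axis and vertical below 0.02 rad and horizontal distance between cover and drybox below 0.006 m and z of cover in the frame of drybox below 0.0345 m and angle between the x axis of cover and the x axis of drybox, either way round below 0.06 rad and value of joint valve below 0.4 rad), for 0.2 s.
At the end, for the whole second after the job is handed in: Holders present down in their own clips (within 5 mm, foot under 2.5 mm above deck); cover centred within 6 mm, square within 0.06 rad, tilt under 0.02 rad, rim under 34.5 mm above base origin; all four catches pressed over 5 mm; valve at 1.05 rad give or take 0.12; at rest (horizontal distance between holder_red and slot_red below 0.005 m and z of holder_red in the frame of slot_red below 0.0025 m and horizontal distance between holder_yellow and slot_yellow below 0.005 m and z of holder_yellow in the frame of slot_yellow below 0.0025 m and horizontal distance between holder_blue and slot_blue below 0.005 m and z of holder_blue in the frame of slot_blue below 0.0025 m and value of joint each of catch_near_left, catch_near_right, catch_far_left, catch_far_right above 0.005 m and angle between cover's own z axis and vertical below 0.02 rad and horizontal distance between cover and drybox below 0.006 m and z of cover in the frame of drybox below 0.0345 m and angle between the x axis of cover and the x axis of drybox, either way round below 0.06 rad and value of joint valve between 0.93 and 1.17 rad and linear speed of cover below 0.02 m/s); the robot touches nothing.
It fails at once if a clip is over-tugged (drawn up beyond 11.5 mm, some 19 N) (value of joint any of clip_red, clip_yellow, clip_blue above 0.0115 m).
It fails at once if the jar, the slide box or the dish is moved more than 30 mm (distance of any of jar, slide_box, dish from where it was at the start of the episode above 0.03 m).
Of holder_red, holder_yellow, holder_blue only 2 to 3 are there at a start; the rules pass over those that are not, and their reading is None.
At some moment in a run one of holder_red, holder_yellow, holder_blue may be knocked a few centimetres aside while the robot is not near it.
Once in a run the grip may slacken for a moment while it holds something.
It also fails if it takes over 210 s, if anything falls off the work surface, if the arm or the gripper's body presses on something with over 40 N, if the wrist force passes 120 N, or if a joint passes its speed limit or range.

## Working session

There is one attempt and no reset: what is moved stays moved. The work goes in short steps, each a Python script; the robot and the scene stay as the last script left them, time stands still between calls to the robot, and variables do not carry over. Pictures are saved under pics/ and viewed, and the job is handed in when it is done.

```bash
mkdir -p pics; ls; cat > h.py <<'E'
import numpy as np, cv2
from plant import robot
def snap(cam,fn):
    im=robot.camera(cam); cv2.imwrite('pics/'+fn+'.png',im); return im
def proj(cam,p):
    m=robot.camera_model(cam); p=np.atleast_2d(p)
    c=(m['world_to_cam']@np.c_[p,np.ones(len(p))].T)[:3].T
    return np.c_[m['cx']+m['fx']*c[:,0]/-c[:,2], m['cy']-m['fy']*c[:,1]/-c[:,2]]
E
python3 - <<'E'
from h import *
for c in ['scene','top']:
    snap(c,c+'0'); m=robot.camera_model(c); print(c,{k:(np.round(v,3).tolist() if not isinstance(v,str) else v) for k,v in m.items()})
    for t in ['drybox','cover','cover_handle','valve','holder_red','holder_yellow','holder_blue','slot_red','clip_red','clip_yellow','clip_blue','jar','slide_box','dish','catch_near_left']:
        try: r=robot.find_in(t,c)
        except Exception as e: r=[]; print(t,e)
        print(t,[(np.round(x['centre'],3).tolist(),round(x['confidence'],2)) for x in r[:4]])
m=robot.camera_model('wrist');print(m); print(robot.state())
E
```

```text
pics
scene {'fx': 548.581, 'fy': 548.581, 'cx': 315.712, 'cy': 236.948, 'world_to_cam': [[0.637, 0.771, -0.008, -0.385], [-0.551, 0.462, 0.695, 0.272], [0.54, -0.438, 0.719, -1.523], [0.0, 0.0, 0.0, 1.0]]}
drybox [([0.58, 0.207, 0.033], 0.96)]
cover [([0.542, -0.33, 0.075], 0.56), ([0.594, 0.258, 0.048], 0.49), ([0.581, 0.208, 0.031], 0.22)]
cover_handle [([0.544, -0.331, 0.071], 0.94)]
valve [([0.65, -0.072, 0.016], 0.71), ([0.57, 0.368, 0.073], 0.59)]
holder_red []
holder_yellow [([0.554, -0.06, 0.02], 0.61)]
holder_blue [([0.619, -0.156, 0.017], 0.9), ([0.726, -0.108, 0.016], 0.76), ([0.65, -0.071, 0.019], 0.66)]
slot_red [([0.581, 0.21, 0.034], 0.67)]
clip_red [([0.597, 0.26, 0.047], 0.78)]
clip_yellow [([0.592, 0.196, 0.048], 0.85), ([0.587, 0.133, 0.042], 0.24)]
clip_blue [([0.585, 0.128, 0.046], 0.69)]
jar [([0.806, -0.012, 0.057], 0.61)]
slide_box [([0.757, -0.229, 0.03], 0.6), ([0.584, 0.207, 0.033], 0.35), ([0.594, 0.258, 0.05], 0.21)]
dish [([0.371, 0.039, 0.015], 0.96), ([0.595, 0.259, 0.048], 0.24)]
catch_near_left []
top {'fx': 599.237, 'fy': 599.237, 'cx': 321.632, 'cy
[... 1283 characters left out ...]
0.00000000e+00,
         1.00000000e+00]])}
{'clock': 1.6, 'joint_pos': array([-1.25701310e+00,  5.27010013e-02,  1.61291981e+00,  1.32082048e-05,
        1.47600504e+00, -1.18985632e-01]), 'dq': array([0.0013964 , 0.0011474 , 0.00198479, 0.00104468, 0.00017784,
       0.00132076]), 'joint_torque': array([-3.04836367e-04, -3.93665564e+01, -3.70453870e+01, -1.14274760e-04,
        5.04326017e-04, -3.47782031e-05]), 'tool_pos': array([ 0.26211896, -0.56735362,  0.40469111]), 'ee_rot': array([-3.14156125e+00, -1.69964846e-05,  4.32767611e-01]), 'wrist_force': array([-0.16126676,  0.38233887, -0.13365098]), 'moment': array([-0.00922867,  0.02017672, -0.00981598]), 'opening': 0.08551565113341449}
```

View pics/scene0.png

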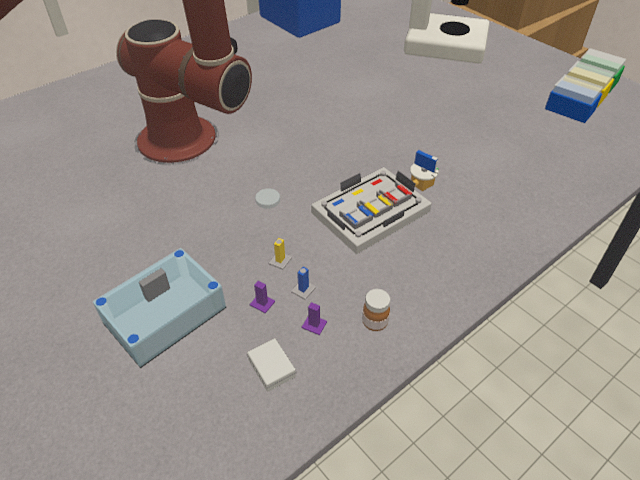

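View pics/top0.png

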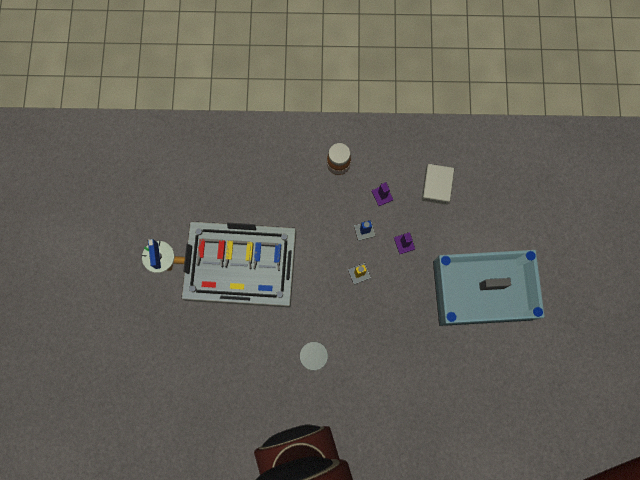

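```bash
python3 - <<'E'
import cv2,numpy as np
a=cv2.imread('pics/scene0.png'); 
cv2.imwrite('pics/c1.png',cv2.resize(a[200:400,240:440],(800,600)[:1]*2)[:600] if 0 else cv2.resize(a[210:360,300:500],(800,600),interpolation=cv2.INTER_CUBIC))
b=cv2.imread('pics/top0.png'); cv2.imwrite('pics/c2.png',cv2.resize(b[160:310,270:470],(800,600),interpolation=cv2.INTER_CUBIC))
cv2.imwrite('pics/c3.png',cv2.resize(b[160:340,80:320],(800,600),interpolation=cv2.INTER_CUBIC))
E
```

```text
(no output)
```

View pics/c2.png

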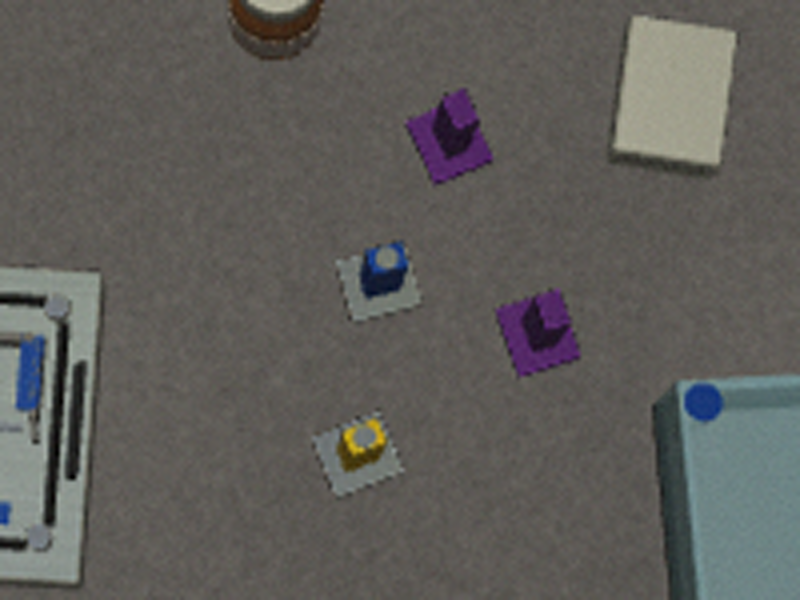

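View pics/c3.png

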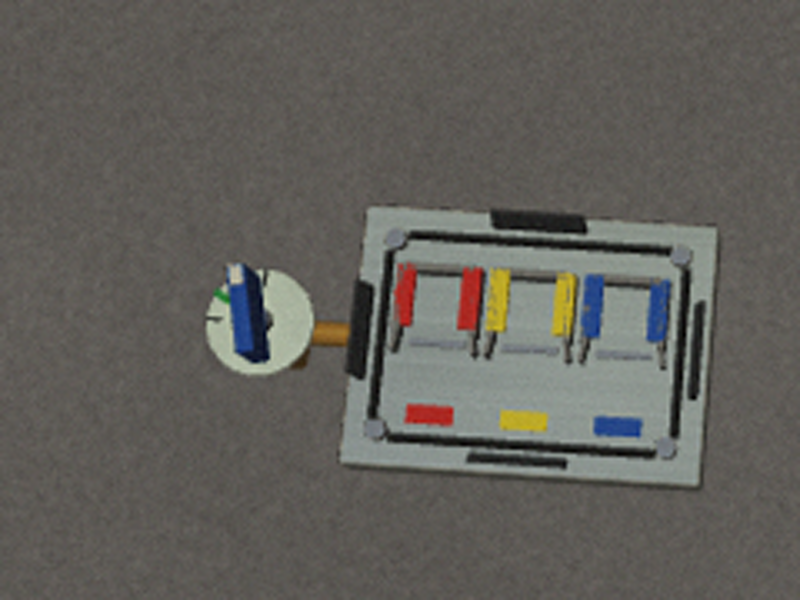

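```bash
cat >> h.py <<'E'
def wproj_setup():
    s=robot.state(); return s['tool_pos'],s['ee_rot']
from scipy.spatial.transform import Rotation as Rn
def wT(s):
    T=np.eye(4); T[:3,:3]=Rn.from_euler('xyz',s['ee_rot']).as_matrix(); T[:3,3]=s['tool_pos']
    return T@robot.camera_model('wrist')['mount']
def wpix2plane(T,px,z):
    m=robot.camera_model('wrist'); px=np.atleast_2d(px).astype(float)
    d=np.c_[(px[:,0]-m['cx'])/m['fx'],-(px[:,1]-m['cy'])/m['fy'],-np.ones(len(px))]@T[:3,:3].T
    o=T[:3,3]; k=(z-o[2])/d[:,2]; return (o+d*k[:,None])[:,:2]
def wproj(T,p):
    m=robot.camera_model('wrist'); p=np.atleast_2d(p); c=(np.linalg.inv(T)@np.c_[p,np.ones(len(p))].T)[:3].T
    return np.c_[m['cx']+m['fx']*c[:,0]/-c[:,2], m['cy']-m['fy']*c[:,1]/-c[:,2]]
def wsnap(fn):
    s=robot.state(); T=wT(s); im=snap('wrist',fn); np.save('pics/'+fn+'.npy',T); return T,im
E
python3 - <<'E'
from h import *
robot.movep([0.50,-0.10,0.40],[np.pi,0,0]); print(robot.state()['clock'])
wsnap('w_hold')
for t in ['holder_yellow','holder_blue']: print(t,[(np.round(x['centre'],3).tolist(),round(x['confidence'],2)) for x in robot.find_in(t,'wrist')])
robot.movep([0.50,0.2,0.38],[np.pi,0,0]); s=robot.state();print(s['clock'],s['tool_pos'],s['ee_rot'])
wsnap('w_base')
for t in ['clip_red','clip_yellow','clip_blue','valve']: print(t,[(np.round(x['centre'],3).tolist(),round(x['confidence'],2)) for x in robot.find_in(t,'wrist')])
E
```

```text
3.5
holder_yellow [([0.554, -0.056, 0.005], 0.61)]
holder_blue [([0.634, -0.069, 0.005], 0.86), ([0.616, -0.152, 0.005], 0.57), ([0.521, -0.276, 0.072], 0.25)]
4.8 [0.50030187 0.19924875 0.38009851] [ 3.14111803e+00 -2.94472707e-04 -9.44758666e-04]
clip_red [([0.59, 0.264, 0.044], 0.78), ([0.57, 0.22, 0.029], 0.24)]
clip_yellow [([0.588, 0.204, 0.047], 0.88)]
clip_blue [([0.589, 0.14, 0.045], 0.71), ([0.554, -0.042, 0.004], 0.62)]
valve [([0.572, 0.372, 0.081], 0.93)]
```

View pics/w_hold.png

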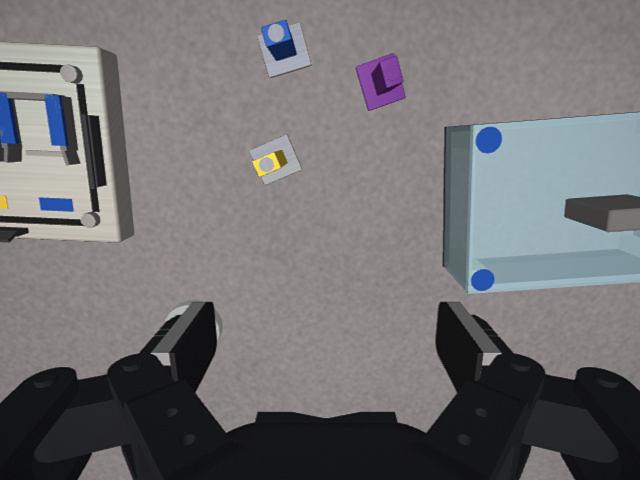

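View pics/w_base.png

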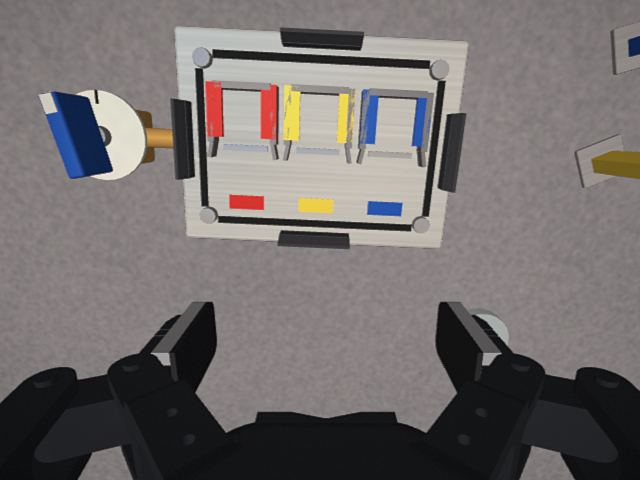

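```bash
python3 - <<'E'
import cv2
b=cv2.imread('pics/w_base.png'); cv2.imwrite('pics/w_base_c.png',cv2.resize(b[15:255,160:480],(800,600),interpolation=cv2.INTER_CUBIC))
b=cv2.imread('pics/w_hold.png'); cv2.imwrite('pics/w_hold_c.png',cv2.resize(b[0:195,220:480],(800,600),interpolation=cv2.INTER_CUBIC))
E
```

```text
(no output)
```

View pics/w_base_c.png

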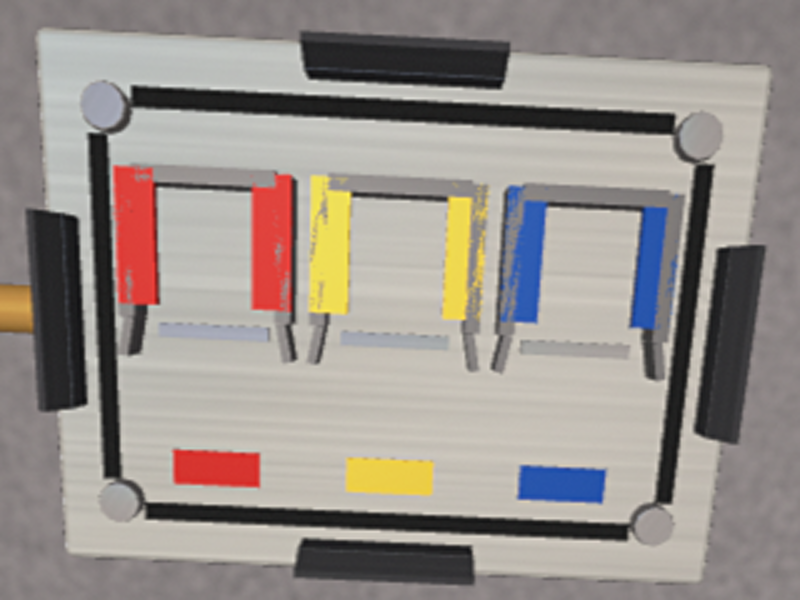

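View pics/w_hold_c.png

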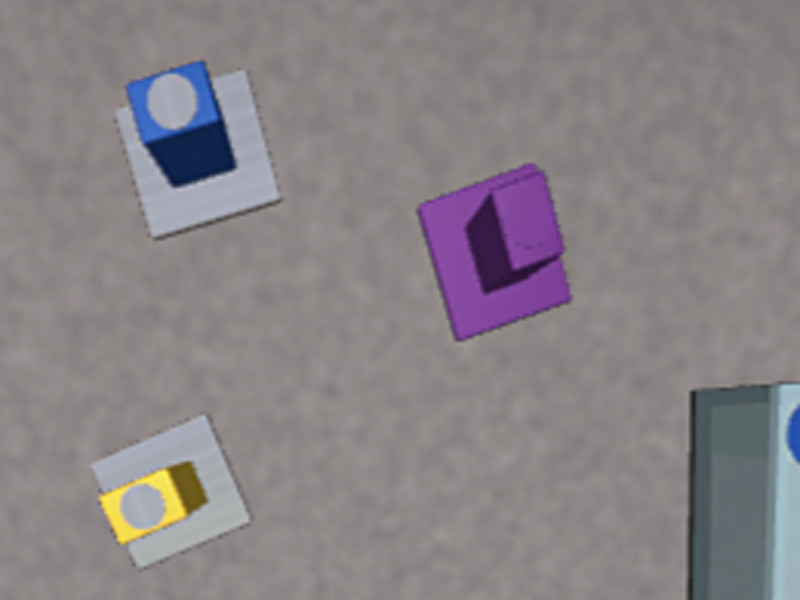

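```bash
cat > fit.py <<'E'
from h import *
from scipy.optimize import least_squares
def uc(c,s,ox,oy): return (np.array(c,float)+.5)/s-.5+[ox,oy]
def fit(T,loc,px,x0):
    loc=np.array(loc,float); px=np.array(px,float)
    def P(p):
        c,s=np.cos(p[2]),np.sin(p[2]); w=np.c_[p[0]+c*loc[:,0]-s*loc[:,1],p[1]+s*loc[:,0]+c*loc[:,1],loc[:,2]]
        return wproj(T,w)
    r=least_squares(lambda p:(P(p)-px).ravel(),x0); return r.x, np.round(P(r.x)-px,1)
def holder_loc(zb=0):
    return [(18,20,5),(18,-20,5),(-18,-20,5),(-18,20,5),(7,10,62),(7,-10,62),(-7,-10,62),(-7,10,62)]
E
python3 - <<'E'
from fit import *
T=np.load('pics/w_base.npy')
px=uc([(39,28),(770,66),(701,582),(68,550),(104,106),(700,136),(653,525),(121,500)],2.5,160,15)
loc=np.array([(85,115,30),(85,-115,30),(-85,-115,30),(-85,115,30),(62,92,38),(62,-92,38),(-62,-92,38),(-62,92,38)])/1000
p,e=fit(T,loc,px,[0.57,.2,0]); print('base',p); print(e.tolist())
s=wpix2plane(T,uc([(214,332),(395,340),(574,350)],2.5,160,15),.033)
c,sn=np.cos(p[2]),np.sin(p[2]); R=np.array([[c,-sn],[sn,c]])
print('sills local',(s-p[:2])@R)
# lips ends: outer corners at z=.046
l=wpix2plane(T,uc([(114,166),(294,175),(254,310),(158,303),(486,185),(348,314),(443,319),(545,201),(513,322),(631,327)],2.5,160,15),.046); print('lips',np.round((l-p[:2])@R*1000,1).tolist())
v=wpix2plane(T,[(46,98),(72,91),(110,171),(72,178)],.092); print('valve',v.tolist())
d=v[[0,1]].mean(0)-v[[2,3]].mean(0); print('valve c',(v.mean(0)-p[:2])@R, np.arctan2(d[1],d[0])-p[2])
T=np.load('pics/w_hold.npy'); hl=np.array(holder_loc())/1000
B=[(117,110),(247,71),(281,200),(153,238),(128,85),(205,62),(221,121),(148,144)]
Y=[(91,464),(206,415),(251,521),(140,568),(100,496),(168,468),(187,515),(120,544)]
for n,q,g in (('blue',B,[.61,-.07,.3]),('yel',Y,[.55,-.05,.4])):
    p,e=fit(T,hl,uc(q,800/260,220,0),g); print(n,p,e.tolist())
E
```

```text
base [ 0.56169058  0.20590155 -0.04868053]
[[-3.4, -2.2], [3.9, -1.5], [2.1, 2.5], [-2.3, 3.5], [-1.2, -0.9], [1.3, -0.4], [1.0, 1.2], [-1.4, 1.3]]
sills local [[-3.99422933e-03  5.95699593e-02]
 [-3.72773609e-03 -3.58075110e-05]
 [-4.13389523e-03 -5.93168140e-02]]
lips [[43.7, 86.4], [43.7, 32.2], [3.8, 44.3], [4.5, 74.3], [43.7, -25.9], [4.0, 14.8], [3.9, -15.1], [40.0, -44.1], [4.0, -37.1], [4.3, -74.4]]
valve [[0.5935600623341676, 0.3800344192220067], [0.5977523317862792, 0.36244722075452884], [0.5470044801929091, 0.34617682307848835], [0.5423163961906681, 0.3729160613576997]]
valve c [0.00069661 0.15971519] 0.274103555717789
blue [ 0.64232699 -0.06407828  0.26400441] [[-0.8, -0.4], [0.8, -1.2], [1.0, 0.5], [-0.1, 0.9], [-0.6, -0.3], [0.4, -0.8], [0.7, 0.5], [-1.3, 0.9]]
yel [ 0.54740445 -0.05231687  0.38802235] [[-0.7, -0.5], [0.4, -1.2], [1.0, 0.4], [-0.7, 0.9], [-0.7, -0.0], [-0.2, -0.6], [0.8, 0.5], [0.2, 0.6]]
```

```bash
cat > fit.py <<'E'
from h import *
from scipy.optimize import least_squares
import os
K=np.load('k.npy') if os.path.exists('k.npy') else np.zeros(2)
def dist(px,k,m):
    u=(px-[m['cx'],m['cy']])/m['fx']; r2=(u**2).sum(1,keepdims=True)
    return u*(1+k[0]*r2+k[1]*r2**2)*m['fx']+[m['cx'],m['cy']]
def undist(px,k=None,cam='wrist'):
    k=K if k is None else k
    m=robot.camera_model(cam); A=np.array([[m['fx'],0,m['cx']],[0,m['fy'],m['cy']],[0,0,1]])
    return cv2.undistortPoints(np.array(px,float).reshape(-1,1,2),A,np.array([k[0],k[1],0,0]),P=A).reshape(-1,2)
def uc(c,s,ox,oy): return (np.array(c,float)+.5)/s-.5+[ox,oy]
def place(p,loc):
    loc=np.array(loc,float);c,s=np.cos(p[2]),np.sin(p[2]); return np.c_[p[0]+c*loc[:,0]-s*loc[:,1],p[1]+s*loc[:,0]+c*loc[:,1],loc[:,2]]
def fit(T,loc,px,x0,fk=False,k=None):
    px=np.array(px,float); m=robot.camera_model('wrist'); kk=K if k is None else k
    P=lambda p: dist(wproj(T,place(p,loc)),(p[3],0) if fk else kk,m)
    r=least_squares(lambda p:(P(p)-px).ravel(),list(x0)+([0] if fk else [])); return r.x, np.round(P(r.x)-px,1)
HL=np.array([(18,20,5),(18,-20,5),(-18,-20,5),(-18,20,5),(7,10,62),(7,-10,62),(-7,-10,62),(-7,10,62)])/1000
E
python3 - <<'E'
from fit import *
T=np.load('pics/w_base.npy')
px=uc([(39,28),(770,66),(701,582),(68,550),(104,106),(700,136),(653,525),(121,500)],2.5,160,15)
loc=np.array([(85,115,30),(85,-115,30),(-85,-115,30),(-85,115,30),(62,92,38),(62,-92,38),(-62,-92,38),(-62,92,38)])/1000
# valve bar centre
px=np.r_[px,[(72+46+110+72)/4.,(98+91+171+178)/4.] ] if 0 else np.vstack([px,[(72+46+110+72)/4.,(98+91+171+178)/4.]])
loc=np.vstack([loc,[0,.17,.092]])
p,e=fit(T,loc,px,[0.57,.2,0],fk=True); print('base',p); print(e.tolist())
k=np.array([p[3],0]); np.save('k.npy',k)
c,sn=np.cos(p[2]),np.sin(p[2]); R=np.array([[c,-sn],[sn,c]])
U=lambda q:undist(q,k)
s=wpix2plane(T,U(uc([(214,332),(395,340),(574,350)],2.5,160,15)),.033)
print('sills local',(s-p[:2])@R)
v=wpix2plane(T,U([(46,98),(72,91),(110,171),(72,178)]),.092)
d=v[[0,1]].mean(0)-v[[2,3]].mean(0); print('valve c',(v.mean(0)-p[:2])@R, np.arctan2(d[1],d[0])-p[2],np.linalg.norm(d))
T=np.load('pics/w_hold.npy'); 
B=[(117,110),(247,71),(281,200),(153,238),(128,85),(205,62),(221,121),(148,144)]
Y=[(91,464),(206,415),(251,521),(140,568),(100,496),(168,468),(187,515),(120,544)]
for n,q,g in (('blue',B,[.61,-.07,.3]),('yel',Y,[.55,-.05,.4])):
    p,e=fit(T,HL,uc(q,800/260,220,0),g,k=k); print(n,p,e.tolist())
E
```

```text
base [ 0.56458171  0.20568325 -0.05034918 -0.07165707]
[[2.5, 1.7], [-0.2, 1.4], [1.6, -0.5], [-1.1, 0.3], [2.3, -0.2], [-0.7, -0.2], [0.8, -1.8], [-0.6, -2.0], [-4.2, 1.2]]
sills local [[-6.40804654e-03  6.01669016e-02]
 [-6.31055779e-03  7.31305002e-05]
 [-6.49198027e-03 -5.95306320e-02]]
valve c [0.00045616 0.16699494] 0.321777500313899 0.05652984713984042
blue [ 0.64585438 -0.06331676  0.26430178] [[-0.1, 0.5], [0.5, 0.2], [0.3, -0.7], [-0.1, -0.6], [-0.0, 0.4], [0.4, 0.1], [0.3, -0.0], [-1.2, 0.1]]
yel [ 0.54777909 -0.05206998  0.38761551] [[-0.4, -0.2], [0.4, -0.9], [0.8, 0.2], [-0.7, 0.7], [-0.6, -0.0], [-0.2, -0.6], [0.6, 0.4], [0.2, 0.4]]
```

```bash
python3 - <<'E'
from h import *
robot.movep([0.545,0.206,0.36],[np.pi,0,-0.05]);robot.dwell(.2)
T,b=wsnap('w_b2'); cv2.imwrite('pics/w_b2c.png',cv2.resize(b[80:320,160:480],(800,600),interpolation=cv2.INTER_CUBIC))
robot.movep([0.565,0.24,0.38],[np.pi,0,-1.62]);robot.dwell(.2)
T,b=wsnap('w_b3'); print(robot.state()['clock'])
E
```

```text
9.7333
```

View pics/w_b2c.png

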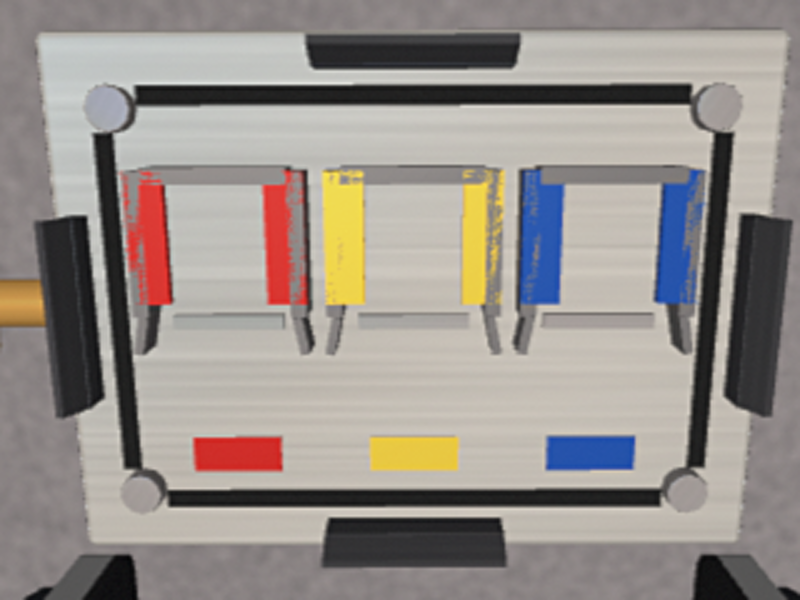

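View pics/w_b3.png

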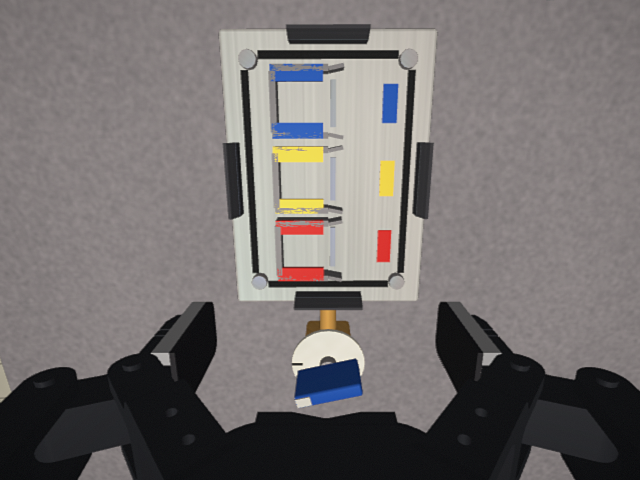

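```bash
python3 - <<'E'
from fit import *
sg=[(1,1),(1,-1),(-1,-1),(-1,1)]
loc=np.array([(85*a,115*b,30) for a,b in sg]+[(62*a,92*b,38) for a,b in sg])/1000
sl=np.array([(-4,59.5,33),(-4,0,33),(-4,-59.5,33)])/1000
V=[('w_base',uc([(39,28),(770,66),(701,582),(68,550),(104,106),(700,136),(653,525),(121,500),(214,332),(395,340),(574,350)],2.5,160,15)),
('w_b2',uc([(37,34),(788,32),(741,543),(89,542),(108,108),(719,107),(686,491),(143,492),(229,321),(413,321),(598,321)],2.5,160,80)),
('w_b3',np.array([(238,299),(219,30),(436,31),(417,299),(260,282),(248,59),(409,59),(397,283),(334,245),(333.5,176),(333.5,102)],float))]
m=robot.camera_model('wrist')
def P(p,T):
    l=np.vstack([loc,sl+[0,0,0]]); l[8:,0]=p[5]; l[8,1]=p[6]; l[10,1]=-p[6]
    T2=T.copy(); T2[:3,:3]=T[:3,:3]@Rn.from_rotvec(p[7:10]).as_matrix()
    return dist(wproj(T2,place(p,l)),p[3:5],m)
def f(p): return np.concatenate([(P(p,np.load('pics/%s.npy'%n))-q).ravel() for n,q in V]+[p[7:10]/0.005])
r=least_squares(f,[.563,.206,-.05,-.07,0,-.004,.0595,0,0,0],loss='soft_l1')
print(np.round(r.x,5)); np.save('k.npy',r.x[3:5]); np.save('rv.npy',r.x[7:10])
for n,q in V: print(np.round(P(r.x,np.load('pics/%s.npy'%n))-q,1).tolist())
E
```

```text
[ 5.6171e-01  2.0619e-01 -4.8210e-02 -9.3620e-02  8.9560e-02 -4.9700e-03
  5.9970e-02 -5.1400e-03  4.0000e-04  3.0000e-04]
[[-0.2, 0.6], [0.6, 0.8], [1.0, 0.5], [-0.8, 1.7], [1.1, 0.9], [-1.0, 0.8], [0.3, -0.6], [-0.5, -0.4], [0.0, 0.0], [-0.2, -0.0], [0.1, -0.3]]
[[0.0, -1.0], [0.4, -0.9], [-1.0, -0.4], [0.3, 0.3], [0.5, -0.1], [-0.8, -0.2], [0.1, -0.4], [-0.5, -0.5], [-0.1, 0.1], [0.2, -0.1], [0.1, -0.1]]
[[-0.3, 1.3], [0.1, -0.4], [1.0, -1.7], [1.1, 1.1], [-0.9, -1.1], [-0.1, 0.2], [-0.8, 0.0], [-0.2, -2.2], [-0.5, 0.3], [0.4, 1.2], [0.7, 0.6]]
```

```bash
sed -i "s#return T@robot.camera_model('wrist')\['mount'\]#T=T@robot.camera_model('wrist')['mount']; T[:3,:3]=T[:3,:3]@Rn.from_rotvec(np.load('rv.npy')).as_matrix(); return T#" h.py
cat > m.py <<'E'
from fit import *
BASE=np.array([.5617,.2062,-.0482])
def b2w(x,y): return place(BASE,[(x,y,0)])[0,:2]
E
python3 - <<'E'
from m import *
robot.movep([0.60,-0.055,0.33],[np.pi,0,0.0]);robot.dwell(.2)
T,b=wsnap('w_h2'); cv2.imwrite('pics/w_h2c.png',cv2.resize(b[100:340,160:480],(800,600),interpolation=cv2.INTER_CUBIC));print(robot.state()['clock'])
E
```

```text
13.45
```

View pics/w_h2c.png

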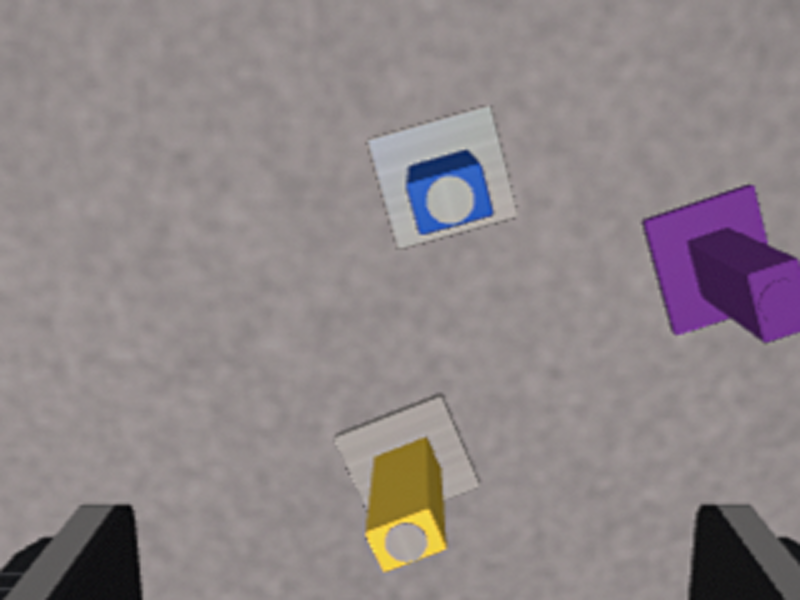

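```bash
cat > y1.py <<'E'
from m import *
T=np.load('pics/w_h2.npy')
p,e=fit(T,HL,uc([(368,140),(489,105),(517,216),(400,248),(408,190),(481,167),(492,216),(420,235)],2.5,160,100),[.64,-.06,.26]);print(p,e.tolist())
p,e=fit(T,np.delete(HL,3-1+0,0) if 0 else HL[[0,1,2,4,5,6,7]],uc([(334,437),(442,394),(480,484),(366,533),(434,512),(446,548),(384,571)],2.5,160,100),[.55,-.05,.38]);print(p,e.tolist())
E
python3 y1.py
```

```text
[ 0.64142742 -0.06330894  0.27464407] [[-0.8, 0.2], [0.8, -0.1], [1.1, 0.6], [-0.8, 1.3], [-1.4, -1.9], [0.1, -1.3], [1.3, 0.5], [-0.2, 1.3]]
[ 0.54626482 -0.0521147   0.38795763] [[-0.2, -0.0], [0.6, 0.2], [0.9, 1.0], [-0.6, -0.4], [-1.4, -1.7], [1.2, 0.5], [-0.1, 0.7]]
```

```bash
cat >> m.py <<'E'
GZ=0.155
def ori(yaw): return [np.pi,0,yaw]
def grasp(x,y,th,gz=0.045,dyaw=-np.pi/2):
    robot.gripper_to(0.06)
    robot.movep([x,y,GZ+gz+0.08],ori(th)); robot.servo_line([x,y,GZ+gz],ori(th),vel=.12,max_force=15)
    robot.gripper_to(0.0,20); print('y squeeze',robot.state()['opening'])
    robot.gripper_to(0.06)
    robot.servo_line([x,y,GZ+gz],ori(th+dyaw),vel=.1) if 0 else robot.movep([x,y,GZ+gz],ori(th+dyaw))
    robot.gripper_to(0.0,60); s=robot.state(); print('x grip',s['opening'],s['tool_pos'],s['clock'])
E
python3 - <<'E'
from m import *
grasp(.5463,-.0521,.388)
robot.servo_line([.5463,-.0521,GZ+.045+.08],vel=.12)
s=robot.state();print(s['opening'],s['wrist_force'],s['clock'])
snap('scene','s1')
E
python3 -c "
import cv2;b=cv2.imread('pics/s1.png');cv2.imwrite('pics/s1c.png',cv2.resize(b[150:330,220:460],(800,600)))"
```

```text
y squeeze 0.01964470193713725
x grip 0.013275488780923035 [ 0.54629879 -0.05210156  0.19998118] 17.9
0.013180119890289747 [-0.40889719 -0.27056663 -0.7452657 ] 18.7167
```

View pics/s1c.png

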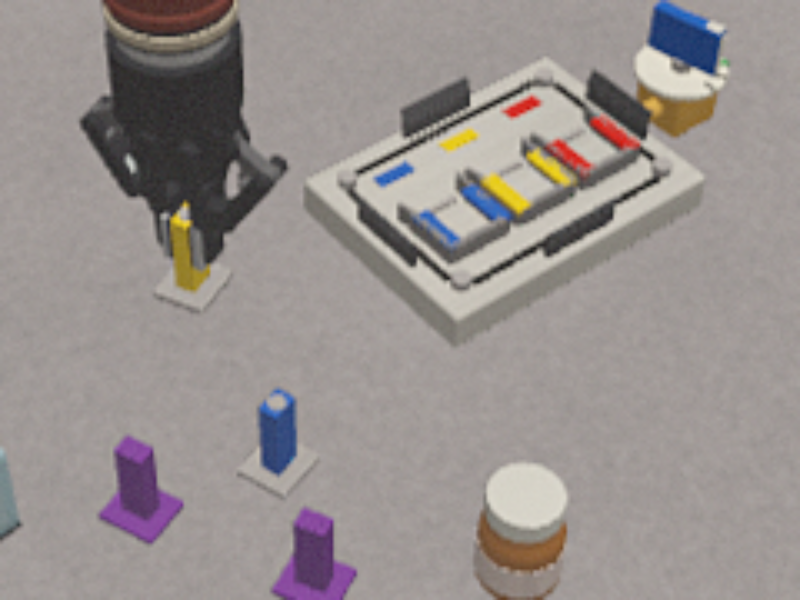

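```bash
cat >> m.py <<'E'
Q=BASE[2]-np.pi/2
def pre(yl,gz=.045,zf=.035,xl=-.034):
    w=b2w(xl,yl); robot.movep([*w,GZ+gz+.10],ori(Q)); robot.dwell(.2); print(robot.servo_line([*w,GZ+gz+zf],ori(Q),vel=.08,max_force=6))
    robot.dwell(.3); s=robot.state(); print(s['tool_pos']-[*w,GZ+gz+zf],s['opening'],s['wrist_force'],s['clock'])
E
python3 - <<'E'
from m import *
pre(0)
T,b=wsnap('w_i1'); c=cv2.resize(b,(800,600)); cv2.imwrite('pics/w_i1c.png',c)
snap('scene','s2')
E
python3 -c "
import cv2;b=cv2.imread('pics/s2.png');cv2.imwrite('pics/s2c.png',cv2.resize(b[150:270,290:450],(800,600)))"
```

```text
False
[1.63740272e-04 4.77079983e-05 5.12602203e-04] 0.01321556494680174 [ 0.40949857  0.52698499 -1.15397458] 24.65
```

View pics/w_i1c.png

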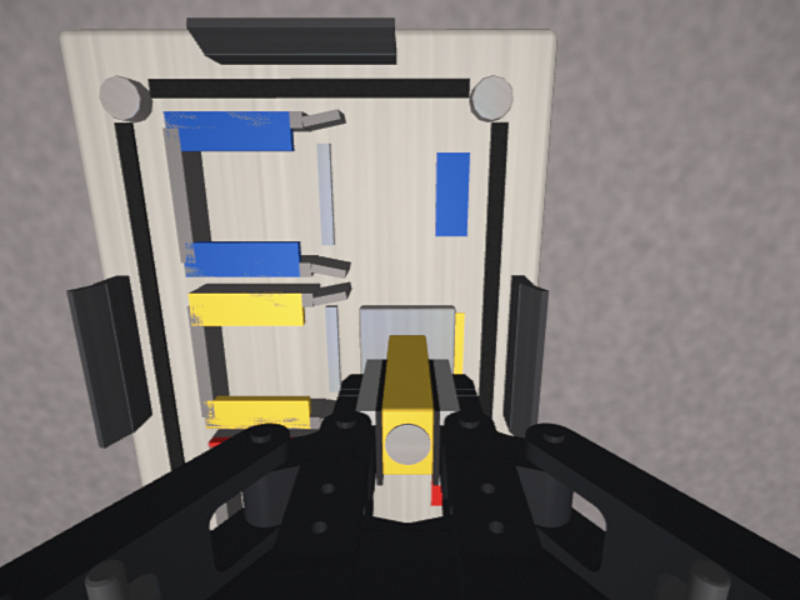

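View pics/s2c.png

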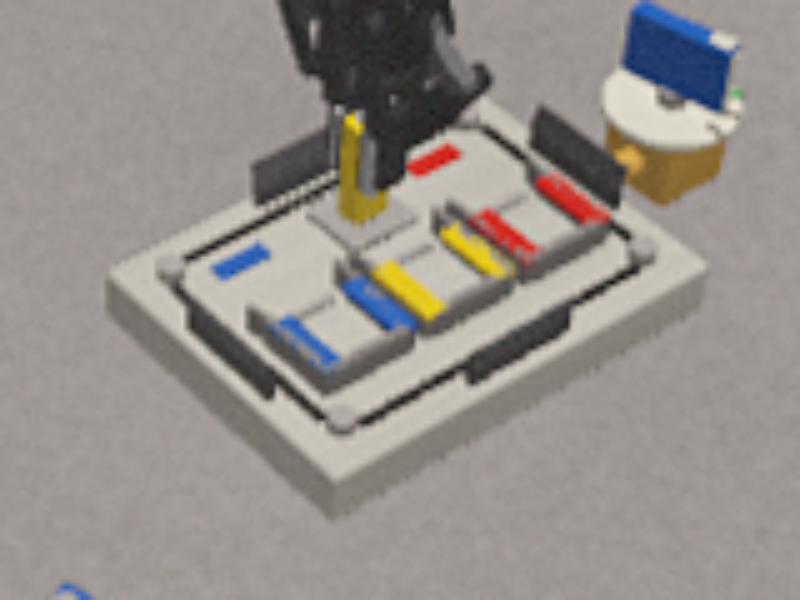

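```bash
python3 - <<'E'
from m import *
T=np.load('pics/w_i1.npy')
def loc(px,z):
    w=wpix2plane(T,undist(uc(px,1.25,0,0)),z)-BASE[:2]; c,s=np.cos(BASE[2]),np.sin(BASE[2]); return np.round(w@np.array([[c,-s],[s,c]])*1000,1)
print('foot -y corners',loc([(360,307),(454,307)],.04))
print('yellow lip inner edges', loc([(250,325.5),(260,397)],.046),'outer',loc([(260,292),],.046))
print('sill end',loc([(332,306),(338,391)],.033))
print('blue lip inner',loc([(230,151),(240,241)],.046), 'blue sill',loc([(324,143),(330,244)],.033))
print('post',loc([(122,96),(493,96)],.038))
E
```

```text
foot -y corners [[-16.1 -19.7]
 [-50.7 -19.7]]
yellow lip inner edges [[ 23.5 -14.5]
 [ 22.6  14.4]] outer [[ 18.7 -27. ]]
sill end [[ -4.5 -18. ]
 [ -5.2  18.3]]
blue lip inner [[ 24.7 -75. ]
 [ 24.1 -45.3]] blue sill [[ -4.2 -77.8]
 [ -4.8 -42. ]]
post [[ 62.4 -93.2]
 [-62.1 -92.7]]
```

```bash
cat >> m.py <<'E'
def slide(yl,gz=.045,xl=.0195,zf=.035):
    w=b2w(xl,yl); r=robot.servo_line([*w,GZ+gz+zf],ori(Q),vel=.04,max_force=8); s=robot.state()
    print('slide',r,(s['tool_pos']-[*w,GZ+gz+zf])*1e3,s['wrist_force'],s['opening'],s['clock']); return r
E
python3 - <<'E'
from m import *
f0=robot.state()['wrist_force']
if not slide(0):
    w=b2w(.0195,0)
    r=robot.servo_line([*w,GZ+.045+.0303],vel=.02,max_force=5); robot.dwell(.2); s=robot.state(); print('down',r,s['tool_pos'],s['wrist_force'],s['clock'])
T,b=wsnap('w_i2'); cv2.imwrite('pics/w_i2c.png',cv2.resize(b,(800,600)))
E
```

```text
slide False [-0.21070921  0.02216862 -0.04695797] [-0.97523484  0.76295655 -1.25080904] 0.013120615231066012 26.2417
down False [0.58113103 0.20525359 0.2301972 ] [ 0.0222407   0.19468139 -0.55277849] 26.825
```

View pics/w_i2c.png

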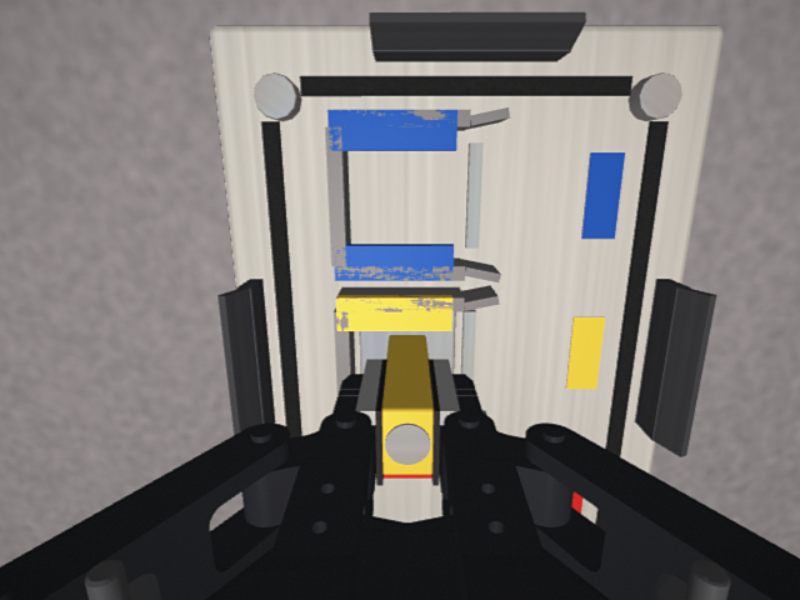

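```bash
cat >> m.py <<'E'
def tug(yl,gz=.045,xl=.0195,lift=.013):
    w=b2w(xl,yl); f0=robot.state()['wrist_force'][2]
    for h in (.006,.010,lift):
        robot.servo_line([*w,GZ+gz+.030+h],vel=.01,max_force=14); robot.dwell(.1); s=robot.state(); print(h,(s['tool_pos'][2]-GZ-gz-.03)*1e3,s['wrist_force'][2]-f0,s['opening'])
    return f0
E
python3 - <<'E'
from m import *
f0=tug(0)
snap('scene','s3')
for i in range(4):
    robot.dwell(.35); s=robot.state(); print((s['tool_pos'][2]-.23)*1e3,s['wrist_force'][2]-f0,s['opening'],s['clock'])
E
python3 -c "
import cv2;b=cv2.imread('pics/s3.png');cv2.imwrite('pics/s3c.png',cv2.resize(b[150:270,290:450],(800,600)))"
```

```text
0.006 5.89491321875392 -0.24480323401346804 0.013152396049952997
0.01 9.538694054403955 -3.9516339726493035 0.013070768366513205
0.013 12.452677968098444 -8.405755233231474 0.013274805225474433
12.725393886368868 -9.135187146867155 0.013343377555525653 29.2917
12.798731352216624 -9.946148454793054 0.013165613848281866 29.6417
12.8221641261414 -9.179165857350304 0.013420590176132828 29.9917
12.810732042147777 -9.663940799858457 0.01324951326701073 30.3417
```

View pics/s3c.png

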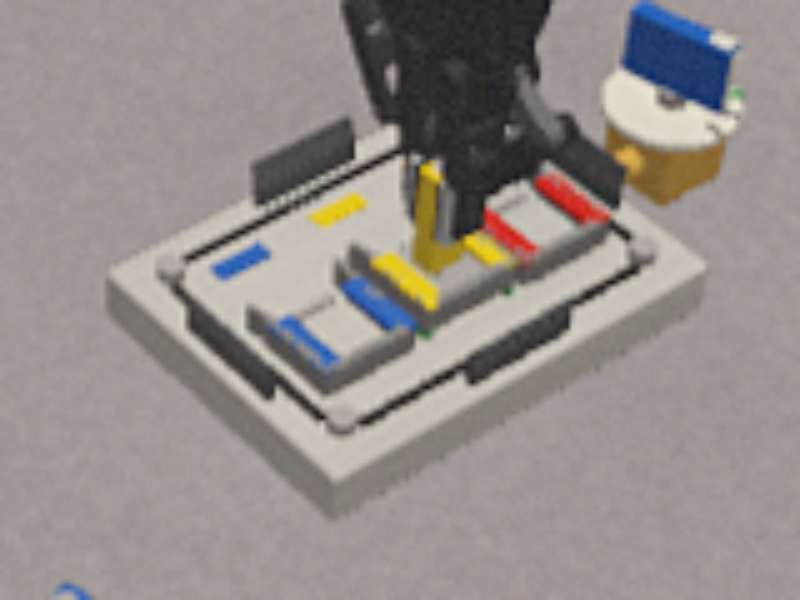

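```bash
cat >> m.py <<'E'
def lower_release(yl,gz=.045,xl=.0195):
    w=b2w(xl,yl)
    robot.servo_line([*w,GZ+gz+.0315],vel=.02); robot.dwell(.1)
    r=robot.servo_line([*w,GZ+gz+.0295],vel=.01,max_force=3); robot.dwell(.1); s=robot.state(); print('lower',r,(s['tool_pos'][2]-GZ-gz-.03)*1e3,s['wrist_force'])
    robot.gripper_to(.05); robot.dwell(.1); robot.servo_line([*w,GZ+gz+.03+.10],vel=.15); robot.dwell(.2); print(robot.state()['clock'])
E
python3 - <<'E'
from m import *
lower_release(0)
T,b=wsnap('w_i3'); cv2.imwrite('pics/w_i3c.png',cv2.resize(b,(800,600)))
robot.movep([0.62,-0.055,0.33],[np.pi,0,0.0]);robot.dwell(.2)
T,b=wsnap('w_h3'); cv2.imwrite('pics/w_h3c.png',cv2.resize(b[100:340,160:480],(800,600),interpolation=cv2.INTER_CUBIC));print(robot.state()['clock'])
E
```

```text
lower True 0.029194034223425924 [0.81961592 0.59015838 5.10276781]
33.0917
36.9167
```

View pics/w_i3c.png

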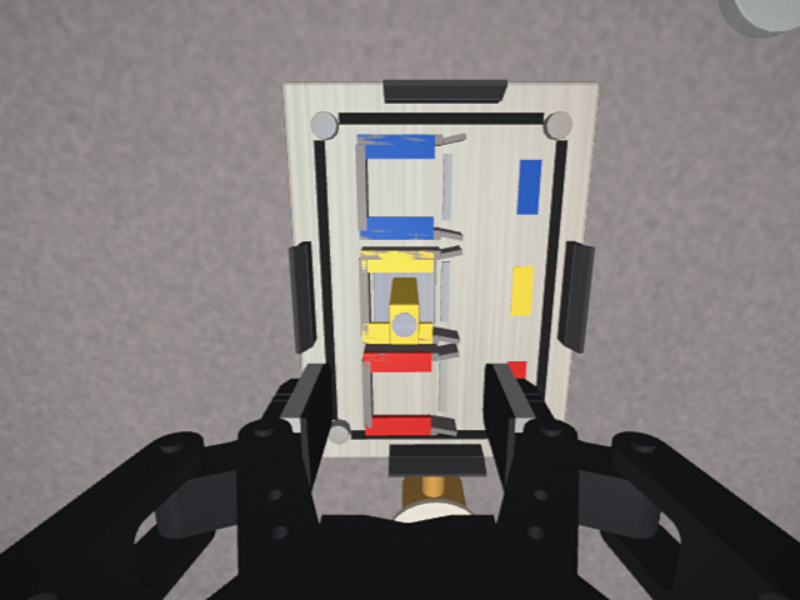

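View pics/w_h3c.png

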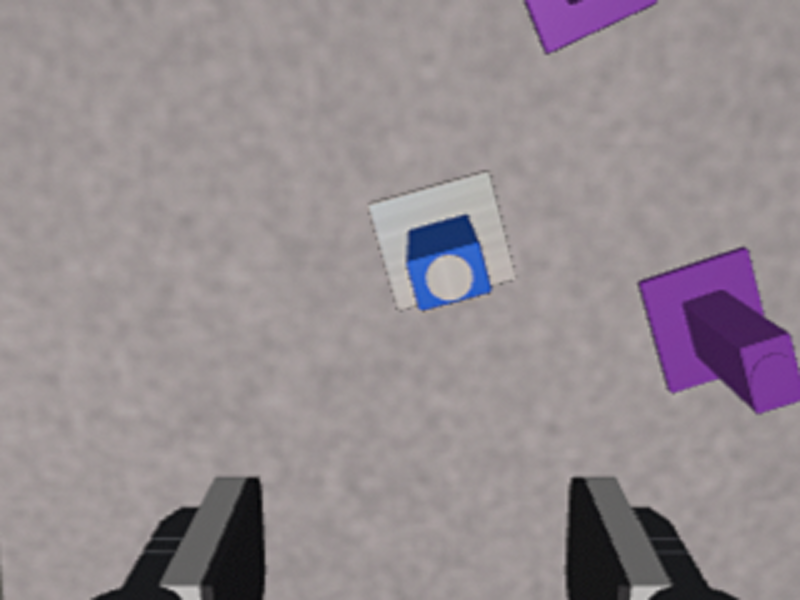

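```bash
python3 - <<'E'
from m import *
T=np.load('pics/w_h3.npy')
p,e=fit(T,HL,uc([(368,206),(489,171),(515,280),(400,311),(407,259),(482,239),(491,291),(421,311)],2.5,160,100),[.64,-.06,.26]);print(p,e.tolist())
assert np.hypot(p[0]-.6414,p[1]+.0633)<.006
grasp(*p)
robot.servo_line([p[0],p[1],GZ+.045+.08],vel=.12)
pre(-.06)
T,b=wsnap('w_i4'); c=cv2.resize(b,(800,600)); cv2.imwrite('pics/w_i4c.png',c)
E
```

```text
[ 0.64194898 -0.06340412  0.26964106] [[-0.3, -1.2], [0.6, -0.8], [1.2, -0.7], [-0.7, -0.2], [-0.7, 0.9], [-0.6, 0.7], [1.2, 0.5], [-0.5, 0.4]]
y squeeze 0.01948317581774197
x grip 0.013106542647731326 [ 0.64197615 -0.06339436  0.20001276] 41.15
False
[1.64523977e-04 1.10912504e-05 4.73660781e-04] 0.013079294911575015 [ 0.04873643  0.39116851 -0.77389795] 48.05
```

View pics/w_i4c.png

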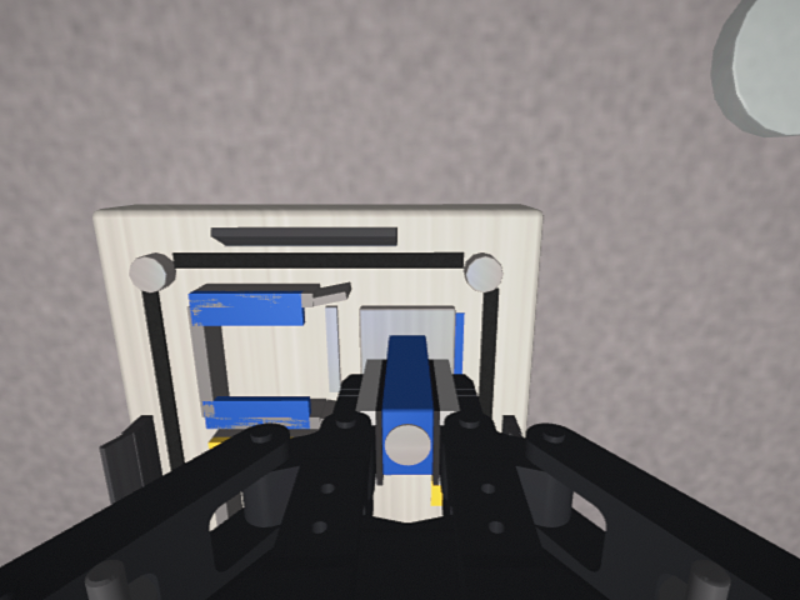

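```bash
python3 - <<'E'
from m import *
Y=-.06
if not slide(Y):
    w=b2w(.0195,Y)
    r=robot.servo_line([*w,GZ+.045+.0303],vel=.02,max_force=5); robot.dwell(.2); s=robot.state(); print('down',r,s['tool_pos'],s['wrist_force'],s['opening'],s['clock'])
    f0=tug(Y); robot.dwell(.05); snap('scene','s4')
    for i in range(4):
        robot.dwell(.35); s=robot.state(); print((s['tool_pos'][2]-.23)*1e3,s['wrist_force'][2]-f0,s['opening'],s['clock'])
E
python3 -c "
import cv2;b=cv2.imread('pics/s4.png');cv2.imwrite('pics/s4c.png',cv2.resize(b[150:270,290:450],(800,600)))"
```

```text
slide False [-0.1794202   0.04753745 -0.02504848] [0.48687388 0.44117041 0.04593756] 0.013396430370355846 49.5917
down False [0.57822752 0.14531818 0.23019835] [ 0.32775992  0.73054672 -0.77658215] 0.01330082172855627 50.175
0.006 5.892126989920102 -0.05583123691599867 0.013086369844771642
0.01 9.516892318317247 -5.408109295563425 0.012742717200504282
0.013 12.490827875536834 -9.806677911542701 0.01323293191061624
12.771226833222654 -9.010653302052948 0.013074328996108135 52.6417
12.834451036971645 -9.86731129624138 0.013028513538528491 52.9917
12.815285607791466 -10.055802681402092 0.013368181648914677 53.3417
12.87275073023822 -9.941906356055071 0.013391985955382298 53.6917
```

View pics/s4c.png

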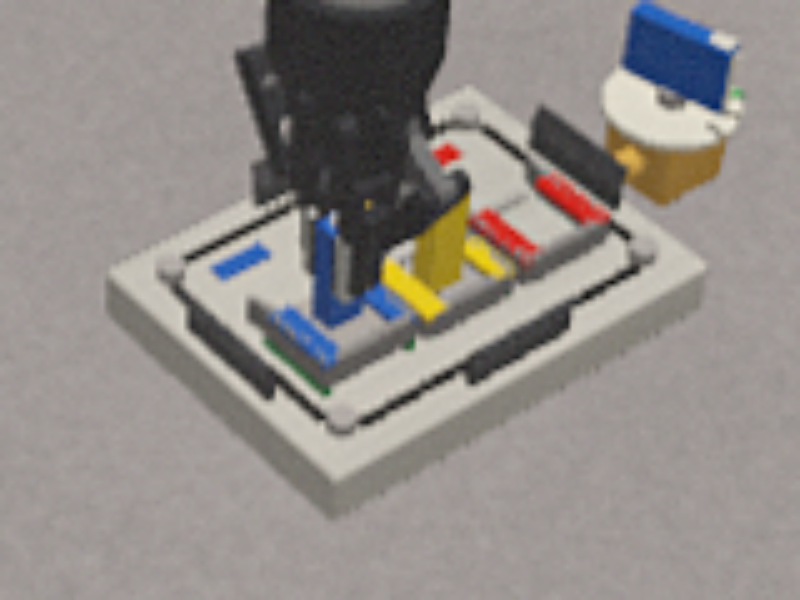

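```bash
python3 - <<'E'
from m import *
lower_release(-.06)
T,b=wsnap('w_i5'); cv2.imwrite('pics/w_i5c.png',cv2.resize(b,(800,600)))
robot.movep([0.55,-0.31,0.45],[np.pi,0,0.0]);robot.dwell(.2)
T,b=wsnap('w_c1')
snap('top','t1'); print(robot.find_in('holder_red','top'))
snap('scene','s5'); print(robot.find_in('holder_red','scene'))
print(robot.state()['clock'])
E
```

```text
lower True -0.03267234058652868 [1.02874157 0.37196871 5.91145474]
56.4417
[{'centre': [0.567, 0.3752, 0.0903], 'confidence': 0.43}]
[]
60.2083
```

View pics/w_i5c.png

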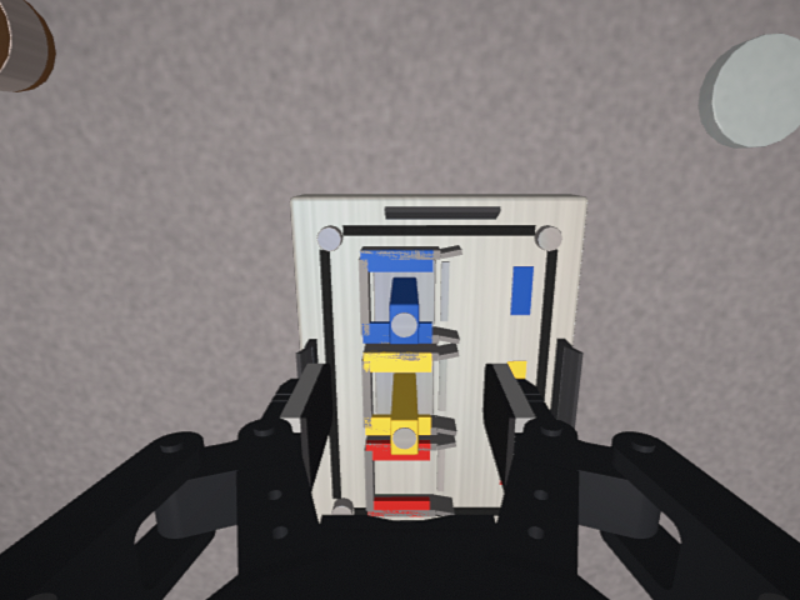

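View pics/w_c1.png

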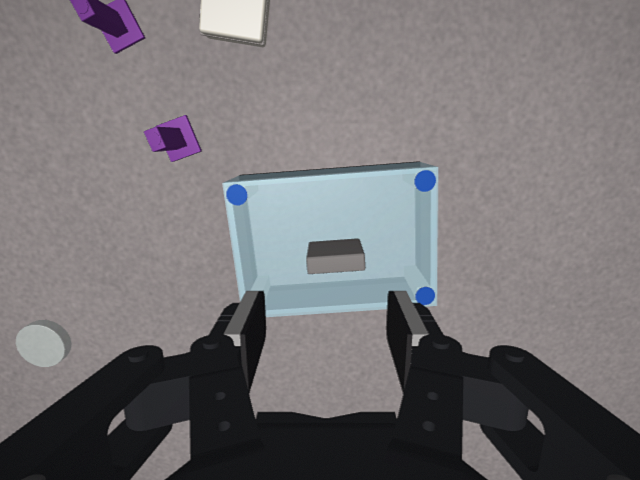

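View pics/s5.png

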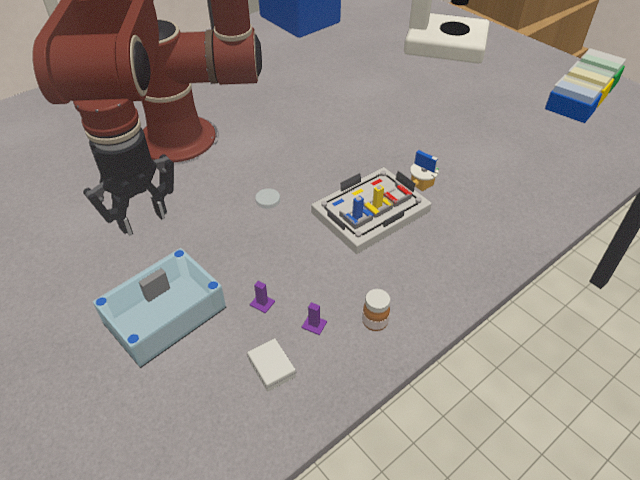

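```bash
python3 - <<'E'
from m import *
T=np.load('pics/w_c1.npy')
loc=np.array([(58,88,72),(58,-88,72),(-58,-88,72),(8,25,122),(8,-25,122),(-8,-25,122),(-8,25,122)])/1000
px=[(236.5,194.5),(425,181),(425.5,296),(306,257),(364,254),(365,269.5),(307,273)]
p,e=fit(T,loc,px,[.51,-.31,.05]);print(p,e.tolist())
p,e=fit(T,loc[:3],px[:3],[.51,-.31,.05]);print(p,e.tolist())
p,e=fit(T,loc[3:],px[3:],[.51,-.31,.05]);print(p,e.tolist())
E
```

```text
[ 0.51391141 -0.31772602  0.0705478 ] [[0.6, -0.6], [-0.5, -0.2], [-1.4, -1.1], [-0.6, -0.2], [0.9, -1.1], [0.6, 1.2], [0.0, 1.6]]
[ 0.5133238  -0.31817102  0.07361238] [[1.0, 0.4], [-0.2, 0.2], [-0.9, -0.8]]
[ 0.51422678 -0.31751888  0.06031303] [[-0.8, -0.8], [0.8, -1.2], [0.3, 1.2], [-0.3, 1.0]]
```

```bash
python3 - <<'E'
from m import *
x,y,th=.5137,-.3179,.072
robot.gripper_to(.06)
robot.movep([x,y,GZ+.102+.06],ori(th-np.pi/2)); robot.servo_line([x,y,GZ+.102],vel=.08,max_force=12)
robot.gripper_to(0,110); robot.dwell(.2); s=robot.state(); print(s['opening'],s['tool_pos'],s['wrist_force'],s['clock'])
robot.servo_line([x,y,GZ+.102+.03],vel=.08); robot.dwell(.2); s=robot.state(); print(s['opening'],s['tool_pos'],s['wrist_force'],s['moment'],s['clock'])
T,b=wsnap('w_c2'); snap('scene','s6')
E
```

```text
0.014824894397724348 [ 0.51403    -0.31801783  0.25763353] [1.13023463 0.15330761 2.62677268] 63.3583
0.01459675183539608 [ 0.51345019 -0.31771271  0.28620883] [ 0.34094634 -0.38931761 -4.79949992] [-0.03185452  0.04612245  0.03834689] 64.0833
```

View pics/w_c2.png

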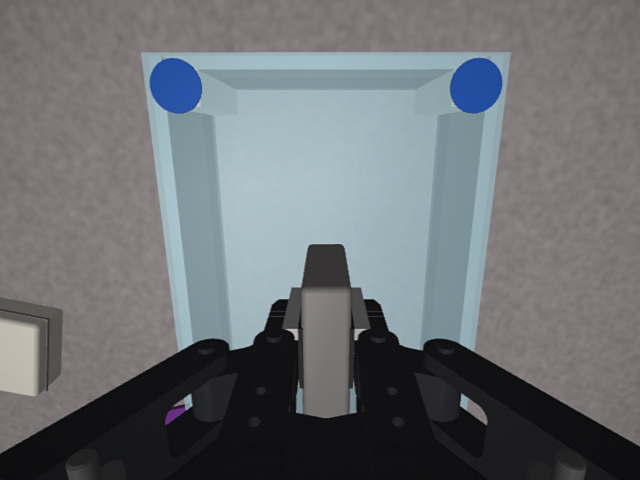

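View pics/s6.png

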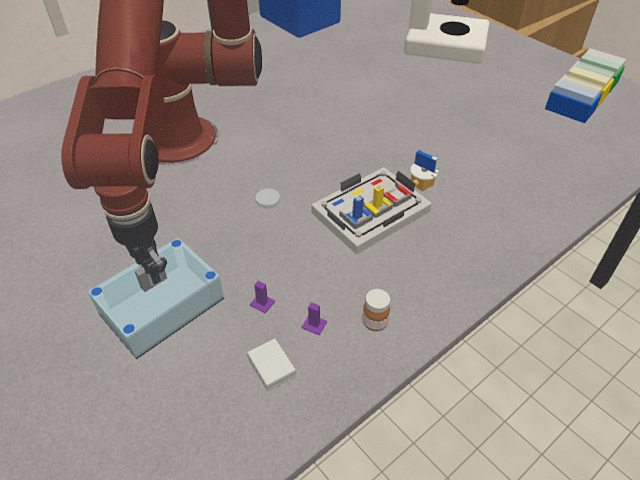

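```bash
python3 - <<'E'
from m import *
T=np.load('pics/w_c2.npy'); tp=np.array([0.51345019,-0.31771271,0.28620883])
w=wpix2plane(T,undist([(176,85),(476,85)]),tp[2]-.1856)
yaw=.072-np.pi/2; d=w-tp[:2]; ax=np.array([np.cos(yaw),np.sin(yaw)]); ay=np.array([np.sin(yaw),-np.cos(yaw)])
print(np.c_[d@ax,d@ay])
print(robot.state()['ee_rot'])
E
```

```text
[[ 0.08827222 -0.05856541]
 [ 0.08826085  0.05877769]]
[ 3.14077659e+00  7.19006952e-04 -1.49880077e+00]
```

```bash
python3 - <<'E'
from m import *
x,y=.5137,-.3179
robot.servo_line([x,y,.375],vel=.15)
robot.servo_line([BASE[0],BASE[1],.375],ori(Q),vel=.2); robot.dwell(.3); s=robot.state(); print(s['opening'],s['tool_pos'],s['ee_rot'],s['wrist_force'],s['moment'],s['clock'])
T,b=wsnap('w_c3'); snap('scene','s7')
E
```

```text
Traceback (most recent call last):
plant.IKError: the arm cannot follow that straight line within its joint ranges
```

```bash
python3 - <<'E'
from m import *
s=robot.state(); print(s['joint_pos'],s['tool_pos'],s['opening'],s['clock'])
for p,yw in (([.5617,.2062,.375],Q),([.5617,.2062,.375],Q+np.pi),([.6,0,.375],Q),([.5617,.2062,.25],Q),([.5617,.2062,.36],Q)): print(p,yw,robot.solve_ik(p,ori(yw)))
E
```

```text
[-6.77315679e-01  2.38324821e-02  1.69444889e+00 -2.46273191e-05
  1.42505687e+00  2.39230667e+00] [ 0.5134245  -0.31769656  0.37389263] 0.015013156168731903 64.9167
[0.5617, 0.2062, 0.375] -1.6189963267948966 [ 0.22749933  0.00985953  1.70671296  0.          1.42502016 -2.86589333]
[0.5617, 0.2062, 0.375] 1.5225963267948965 [ 2.27499327e-01  9.85953311e-03  1.70671296e+00 -4.44089210e-16
  1.42502016e+00  2.75699327e-01]
[0.6, 0, 0.375] -1.6189963267948966 [-1.23984071e-01  1.37400448e-02  1.70279933e+00 -4.44089210e-16
  1.42505328e+00  3.06580858e+00]
[0.5617, 0.2062, 0.25] -1.6189963267948966 [ 0.22749933  0.13336278  1.79761293  0.          1.21061695 -2.86589333]
[0.5617, 0.2062, 0.36] -1.6189963267948966 [ 0.22749933  0.02123241  1.7207594   0.          1.39960085 -2.86589333]
```

```bash
python3 - <<'E'
from m import *
j0=robot.state()['joint_pos']; j1=robot.solve_ik([BASE[0],BASE[1],.375],ori(Q+np.pi))
for f in (.5,1): robot.set_joints(j0+(j1-j0)*f)
robot.dwell(.3); s=robot.state(); print(s['opening'],s['tool_pos'],s['ee_rot'],s['wrist_force'],s['moment'],s['clock'])
T,b=wsnap('w_c3'); snap('scene','s7')
E
```

```text
0.014548052177765716 [0.5620427  0.20532386 0.37498945] [3.14155486e+00 9.90687920e-05 1.52083546e+00] [ 0.09957473  0.1268822  -3.63982696] [0.02338077 0.03664642 0.0106951 ] 67.3167
```

View pics/w_c3.png

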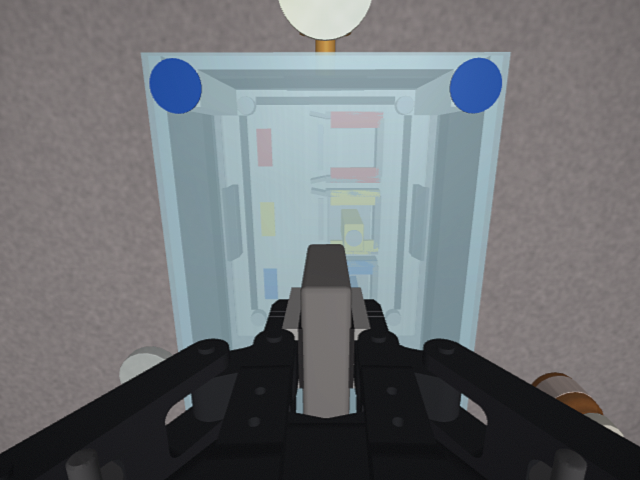

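View pics/s7.png

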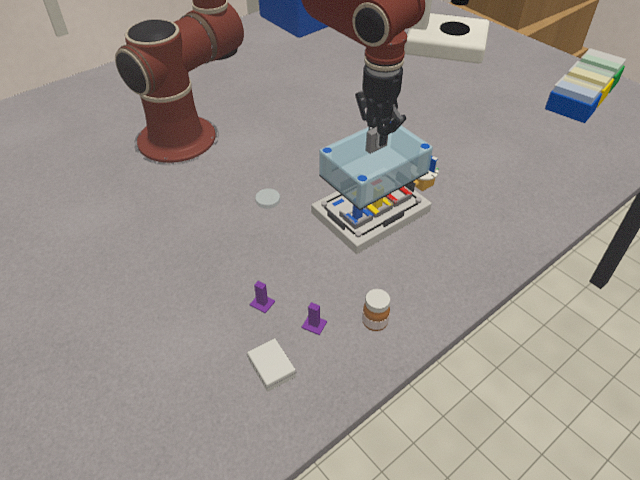

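```bash
python3 - <<'E'
from m import *
T=np.load('pics/w_c3.npy')
w=wpix2plane(T,undist([(247,105),(405,105)]),.038); print(w, place(BASE,[(-.062,.092,0),(.062,.092,0)])[:,:2])
robot.servo_line([BASE[0],BASE[1],.2576+.062],ori(Q+np.pi),vel=.1)
robot.dwell(.2); s=robot.state(); f=s['wrist_force']; print(s['tool_pos']-[*BASE[:2],0],f,s['opening'])
for z in (.056,.050,.044,.0385):
    r=robot.servo_line([BASE[0],BASE[1],.2576+z],ori(Q+np.pi),vel=.03,max_force=5); robot.dwell(.1); s=robot.state(); print(z,r,s['tool_pos']-[*BASE[:2],.2576],s['wrist_force']-f,s['opening'],s['clock'])
    if r: break
T,b=wsnap('w_c4'); snap('scene','s8')
E
python3 -c "
import cv2;b=cv2.imread('pics/s8.png');cv2.imwrite('pics/s8c.png',cv2.resize(b[120:270,280:480],(800,600)))"
```

```text
[[0.50507777 0.30064167]
 [0.62856495 0.29445207]] [[0.50420469 0.30108039]
 [0.62806068 0.29510591]]
[3.59772619e-04 1.02676339e-04 3.20815817e-01] [-0.63999194 -0.73956384 -3.83196306] 0.014937810723757022
0.056 False [-2.52364833e-05 -8.27758247e-06  5.58802312e-02] [0.11935522 1.17377139 0.12233472] 0.01483846578624181 68.7667
0.05 False [1.06267892e-05 5.89939434e-06 4.99346249e-02] [0.51119362 0.35484329 0.32936372] 0.0147900242340596 69.2167
0.044 False [-6.61851017e-06 -9.78098343e-06  4.39038366e-02] [0.40649469 0.59872057 0.20299553] 0.014831357999198345 69.6667
0.0385 False [-7.72695013e-05 -1.50143586e-05  3.83062034e-02] [ 0.12026217  0.78600523 -1.00292689] 0.014586668556558931 70.1
```

View pics/s8c.png

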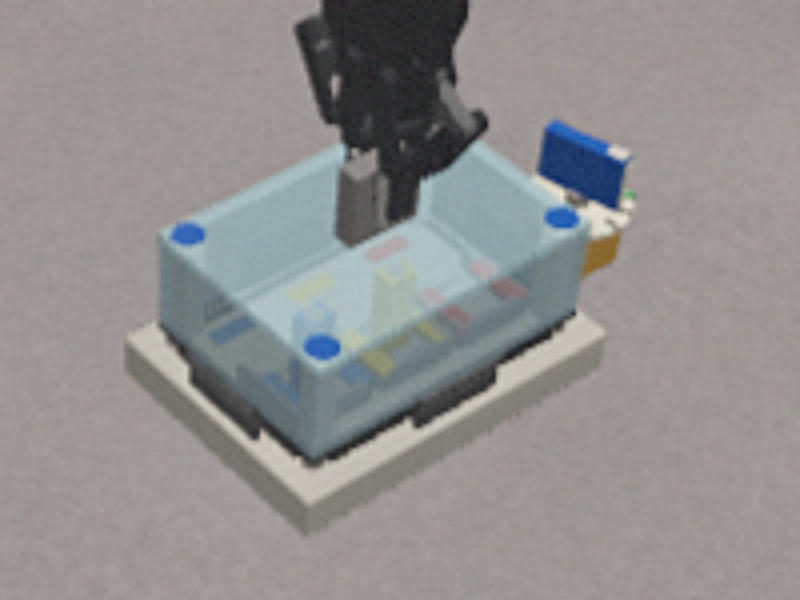

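```bash
cat >> m.py <<'E'
def press(xl,yl,fmax=28,zt=.1035,yaw=None):
    yaw=Q+np.pi if yaw is None else yaw
    w=b2w(xl,yl); robot.movep([*w,.173+.135],ori(yaw)); robot.dwell(.15); f=robot.state()['wrist_force'][2]
    z=.120
    robot.servo_line([*w,.173+.115],ori(yaw),vel=.08,max_force=15)
    r=robot.servo_line([*w,.173+zt-.004],ori(yaw),vel=.012,max_force=fmax); s=robot.state()
    print('press',xl,yl,r,'tip z',s['tool_pos'][2]-.173,'f',s['wrist_force'][2]-f,s['clock'])
    robot.servo_line([*w,.173+.135],vel=.12)
E
python3 - <<'E'
from m import *
robot.servo_line([BASE[0],BASE[1],.2576+.0378],ori(Q+np.pi),vel=.02,max_force=5)
robot.gripper_to(.05); robot.dwell(.2)
robot.servo_line([BASE[0],BASE[1],.2576+.038+.07],vel=.12); robot.gripper_to(0,40)
press(-.058,.088)
snap('scene','s9')
E
python3 -c "
import cv2;b=cv2.imread('pics/s9.png');cv2.imwrite('pics/s9c.png',cv2.resize(b[120:270,280:480],(800,600)))"
```

```text
press -0.058 0.088 False tip z 0.10453535847729473 f 20.333730565318213 74.8917
```

View pics/s9c.png

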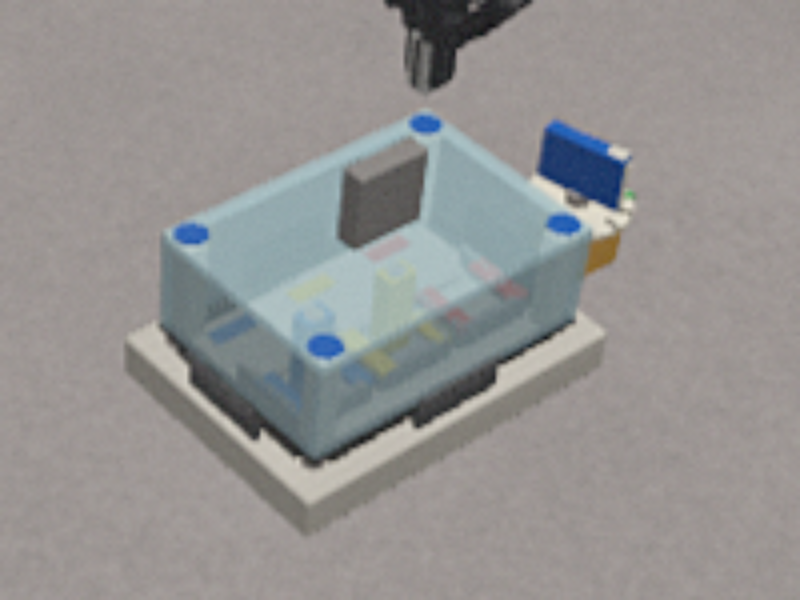

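```bash
python3 - <<'E'
from m import *
press(.058,.088,zt=.1015); press(.058,-.088,zt=.1015); press(-.058,-.088,zt=.1015); press(-.058,.088,zt=.1015)
snap('scene','s10'); snap('top','t10')
E
python3 -c "
import cv2;b=cv2.imread('pics/s10.png');cv2.imwrite('pics/s10c.png',cv2.resize(b[120:270,280:480],(800,600)))"
```

```text
press 0.058 0.088 False tip z 0.10468049332114909 f 21.72132586458841 78.0833
press 0.058 -0.088 False tip z 0.10455336297298184 f 23.28512416545629 81.4417
press -0.058 -0.088 True tip z 0.1044311629822513 f 3.314168497411772 84.075
press -0.058 0.088 True tip z 0.10444047132633677 f 4.313746724287969 86.925
```

View pics/s10c.png

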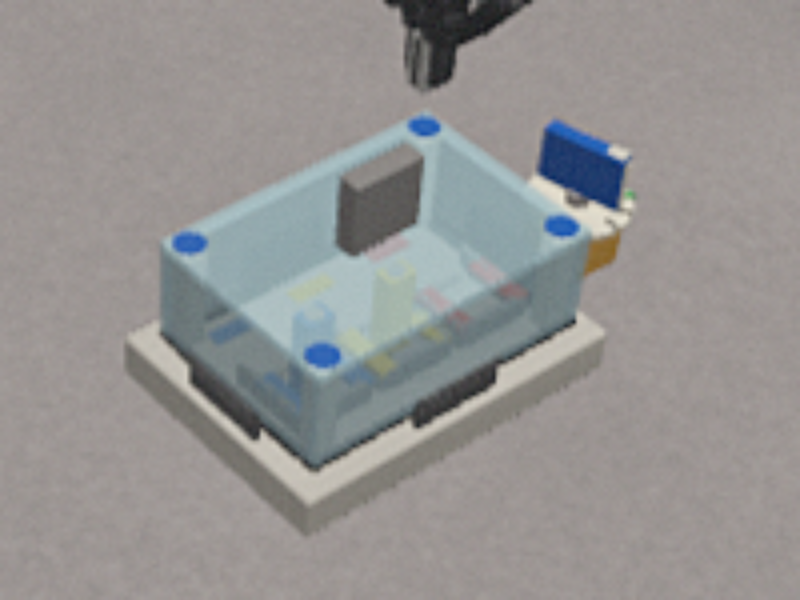

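```bash
python3 - <<'E'
from m import *
for a,b in ((-.058,-.088),(.058,-.088),(.058,.088),(-.058,.088)):
    w=b2w(a,b); robot.movep([*w,.173+.125],ori(Q+np.pi)); robot.servo_line([*w,.173+.108],vel=.06,max_force=10); robot.dwell(.1)
    r=robot.servo_line([*w,.173+.1],vel=.008,max_force=3); z1=robot.state()['tool_pos'][2]-.173
    r2=robot.servo_line([*w,.173+.096],vel=.012,max_force=25); s=robot.state(); print(a,b,r,z1,r2,s['tool_pos'][2]-.173,s['wrist_force'],s['clock'])
    robot.servo_line([*w,.173+.125],vel=.1)
# look from above at the cover and valve
w=b2w(0.03,.12); robot.movep([*w,.42],ori(BASE[2])); robot.dwell(.2); wsnap('w_v1'); print(robot.state()['clock'])
E
```

```text
-0.058 -0.088 True 0.10442115390804729 True 0.10443140680852897 [-0.72358999 -0.27315621  4.51478331] 89.675
0.058 -0.088 True 0.10445784487905274 True 0.10442434152857771 [ 0.13900645 -0.89409936  5.29799695] 92.2083
0.058 0.088 True 0.10443799066611648 True 0.10442673285160303 [ 0.31993121 -0.0789131   6.84042862] 94.9833
-0.058 0.088 True 0.1044355215523568 True 0.10444035036255206 [-0.98334945 -0.57323128  4.49695264] 97.4
99.4
```

View pics/w_v1.png

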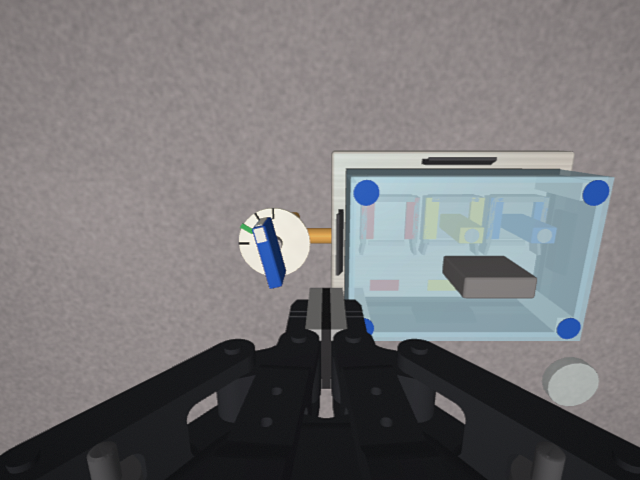

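```bash
python3 - <<'E'
import cv2;b=cv2.imread('pics/w_v1.png');cv2.imwrite('pics/w_v1c.png',cv2.resize(b[195:300,225:365],(800,600),interpolation=cv2.INTER_CUBIC))
from m import *
T=np.load('pics/w_v1.npy')
loc=np.array([(58,88,104),(58,-88,104),(-58,-88,104)])/1000
p,e=fit(T,loc,[(367,193),(596,192.5),(568.5,328)],[.56,.2,-.05]);print(p,p-BASE,e.tolist())
E
```

```text
[ 0.55917665  0.20408795 -0.04048133] [-0.00252335 -0.00211205  0.00771867] [[3.2, 0.8], [-2.2, 0.6], [-1.2, -2.5]]
```

View pics/w_v1c.png

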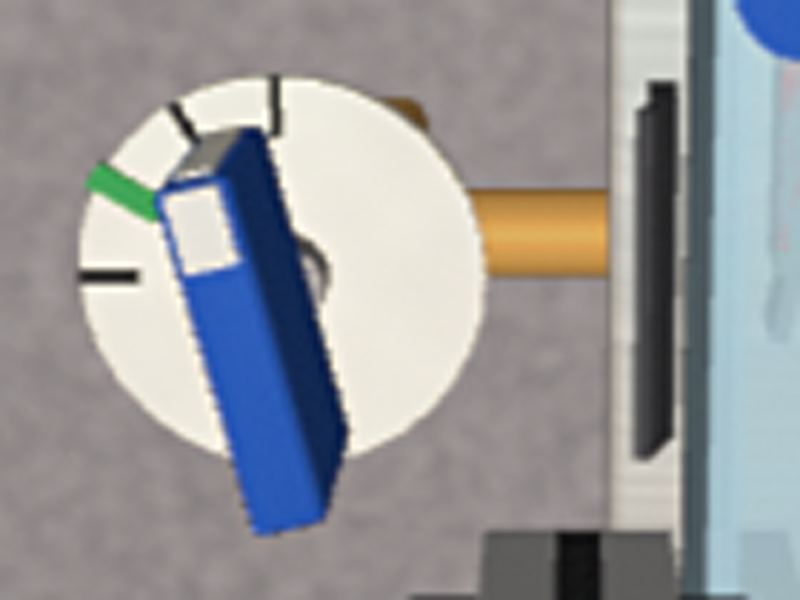

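```bash
python3 - <<'E'
from m import *
T=np.load('pics/w_v1.npy')
loc=np.array([(28,6,92),(28,-6,92),(-28,-6,92),(-28,6,92)])/1000
p,e=fit(T,loc,uc([(160,200),(235,178),(326,520),(257,535)],800/140,225,195),[.57,.376,.2]);print(p,e.tolist(),p[2]-BASE[2])
v=b2w(0,.17); print('expected',v)
for yw in (p[2],p[2]+np.pi,p[2]-np.pi,BASE[2]+1.047,BASE[2]+1.047-np.pi): print(yw,robot.solve_ik([*v,.155+.077],ori(yw)))
E
```

```text
[0.56845607 0.37542864 0.16733442] [[-0.8, -1.5], [0.1, -0.7], [1.0, 1.2], [-0.4, 1.3]] 0.2155344239607222
expected [0.56989083 0.37600256]
0.1673344239607222 [ 4.74327214e-01  3.35839945e-01  1.59135040e+00 -4.44089210e-16
  1.21440231e+00  1.87778912e+00]
3.3089270775505155 [ 0.47432721  0.33583994  1.5913504   0.          1.21440231 -1.26380354]
-2.9742582296290707 [ 0.47432721  0.33583994  1.5913504   0.          1.21440231 -1.26380354]
0.9987999999999999 [ 4.74327214e-01  3.35839945e-01  1.59135040e+00 -4.44089210e-16
  1.21440231e+00  1.04632354e+00]
-2.142792653589793 [ 0.47432721  0.33583994  1.5913504   0.          1.21440231 -2.09526911]
```

```bash
python3 - <<'E'
from m import *
v=b2w(0,.17); y0=BASE[2]+.24; y1=BASE[2]+1.047
robot.gripper_to(.036)
robot.movep([*v,GZ+.077+.08],ori(y0)); robot.dwell(.1)
r=robot.servo_line([*v,GZ+.077],vel=.06,max_force=8); print(r)
if not r:
    robot.gripper_to(0,40); s=robot.state(); print(s['opening'],s['wrist_force'],s['moment'])
    for a in np.linspace(y0,y1,4)[1:]:
        robot.movep([*v,GZ+.077],ori(a)); robot.dwell(.1)
    robot.dwell(.3); s=robot.state(); print(s['opening'],s['ee_rot'],s['wrist_force'],s['moment'])
    robot.gripper_to(.036); robot.dwell(.1)
    robot.servo_line([*v,GZ+.077+.08],vel=.1)
    w=b2w(0.0,.17); robot.movep([*w,.38],ori(BASE[2])); robot.dwell(.2)
    T,b=wsnap('w_v2'); print(robot.state()['clock'])
    cv2.imwrite('pics/w_v2c.png',cv2.resize(b[120:300,200:440],(800,600),interpolation=cv2.INTER_CUBIC))
E
```

```text
False
0.01166348612780765 [ 0.48229219 -2.45026884  3.41753941] [-0.3766379   0.05992775  0.04336619]
0.011759095652835476 [3.14139892e+00 4.67195651e-05 9.97477092e-01] [-1.52809873 -2.71667541  4.95272878] [-0.46621468  0.28448316  0.05983472]
106.65
```

View pics/w_v2c.png

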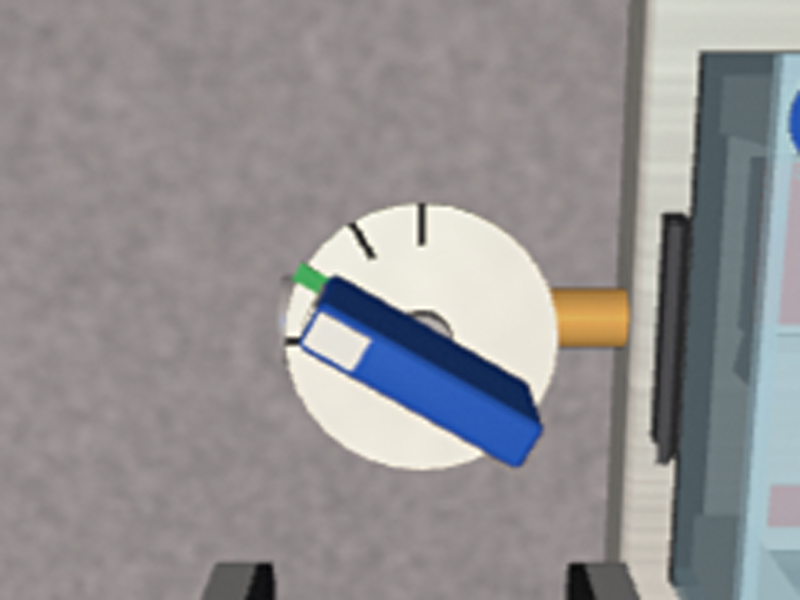

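```bash
python3 - <<'E'
from m import *
w=b2w(0.03,0); robot.movep([*w,.45],ori(BASE[2])); robot.dwell(.2); T,b=wsnap('w_f')
w=b2w(-.2,-.3); robot.movep([.4,-.25,.45],ori(0)); snap('scene','sf'); snap('top','tf'); print(robot.state()['clock'])
E
python3 -c "
import cv2;b=cv2.imread('pics/sf.png');cv2.imwrite('pics/sfc.png',cv2.resize(b[120:270,280:480],(800,600)))"
```

```text
109.5667
```

View pics/w_f.png

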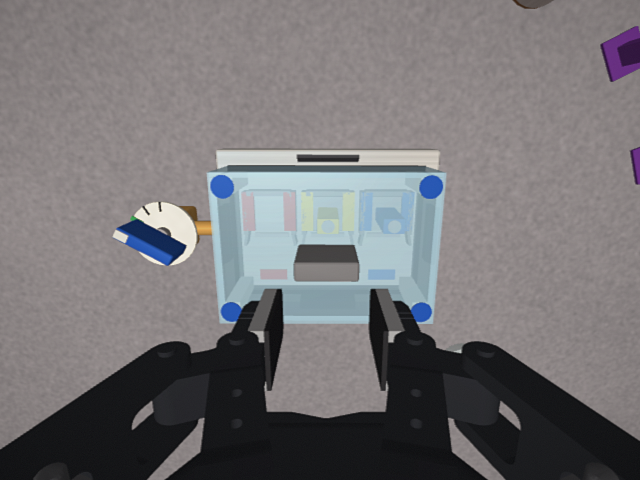

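View pics/sfc.png

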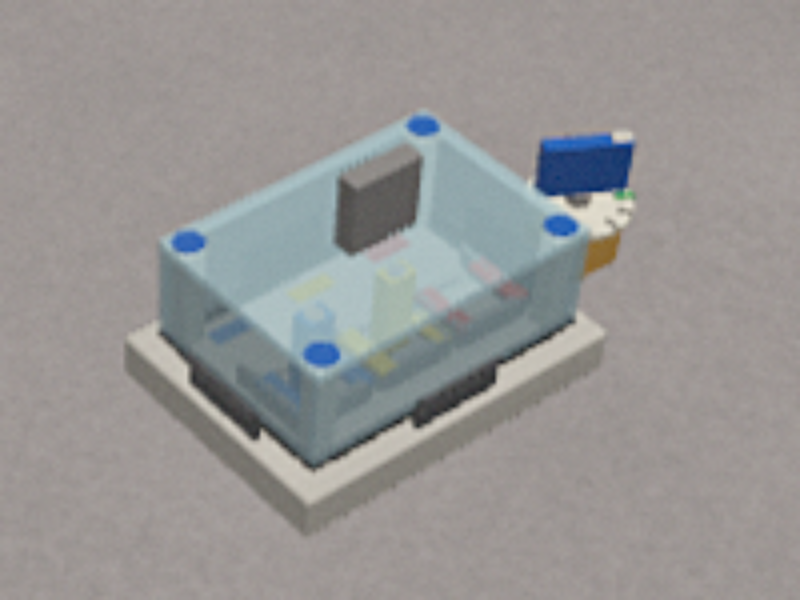

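```bash
python3 - <<'E'
from m import *
T=np.load('pics/w_f.npy')
loc=np.array([(58,88,104),(58,-88,104),(-58,-88,104),(-58,88,104)])/1000
p,e=fit(T,loc,[(222,187),(431,187),(421.5,312),(231,312)],[.56,.2,-.05]);print(p-BASE,e.tolist())
s=robot.state(); print(s['wrist_force'],s['tool_pos'])
robot.close_job()
E
```

```text
[-0.00254945  0.00132017  0.00154917] [[0.6, 0.3], [-0.8, 0.4], [-1.2, -0.6], [1.4, -0.7]]
[ 0.19351179 -1.00436323 -0.04398301] [ 0.40050678 -0.24950077  0.45001415]
the job is handed in; nothing more can be done
```

The job is done and handed in at about 110 s. All my final checks came out within the limits, but `close_job` reports no verdict, so I cannot confirm that it passed.

- **Holders:** There was no red holder in any view. I slid the yellow one in and tugged it, then the blue one. Each was held at 9–10 N with the foot about 12.8 mm up for more than 1.4 s. In the picture taken during each tug, no red band showed on the clip. I then lowered each until it touched the deck. The last pictures, taken through the cover, still show both standing in their clips.
- **Cover:** I placed it on the catch posts half a turn round, which the task allows, because the last joint's range ruled out the other way. I pressed the four corners one after another, then pressed each one again. Probing put all four corners at 104.4 mm, equal to within 0.04 mm; the nominal height when fully home is 104 mm. The last picture puts the cover about 2.9 mm off centre (limit 6 mm) and 0.002 rad off square, though that fit is only good to 1–2 mm. An earlier view with a worse fit gave 3.3 mm and 0.008 rad.
- **Valve:** It already stood at about 0.2–0.3 rad at the start, below the 0.4 limit. I turned it only after the catches were down, and the last close-up reads 60 degrees.
- **Other things:** I did not touch the jar, the slide box, the dish or the purple look-alikes. The arm was clear of everything when I handed in.
- **Disagreements:** The wrist camera showed lens distortion that its calibration leaves out, so I fitted a correction. In the top view the network also reported a red holder at the valve (confidence 0.43), which was a false detection.

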